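Clear the jammed domino feeder

ROBOT

A 7-joint arm with a two-finger parallel gripper is mounted at the origin on the work surface. World frame = base frame: x ahead of the robot, y to its left, z up, the work surface at z = 0. Lengths are in mm, angles in degrees, forces in N, time in s.
With the tool pointing down it reaches from about 400 to 850 mm from the base axis. Payload 10.4 kg.
Tool frame: the origin (TCP) lies midway between the tips of the shut fingers; the grasp point (between the pads) lies 19 mm behind it (grip_point_offset is the z of the grasp point in the tool frame, in mm); z points along the fingers, y is the direction in which the jaws open and shut (so a half turn about z gives the same grasp; the last joint's range is limited). The gripper opens to 87 mm and grips with 3 to 60 N. Pads are 19 mm wide; open, the fingers measure 117 mm over their backs; the gripper's body (75 mm by 190 mm) begins 51 mm behind the grasp point.
Start: joints at [65.741, 19.034, -3.707, 83.658, 1.238, 77.344, -5.071], TCP at [243.87, -575.482, 222.576] pointing down, gripper open.
Joint ranges: [-148.97, 148.97], [-28.65, 121.19], [-84.17, 76.75], [9.2, 138.47], [-72.65, 252.65], [3.7, 117.97], [-149.18, 149.18]. Speed limits (degrees/s): [127.2, 127.2, 159.86, 159.86, 180, 180, 180].

INTERFACE

Orientations are given as [roll, pitch, yaw] about the fixed x, y, z axes, in that order (R = Rz(yaw) Ry(pitch) Rx(roll)).
In Python, from rig import * gives the robot as it stands.
- The arm moves only by the tool carry_out, never from a script. Its argument "plan" is a list of rows, each an object of numbers: "tx", "ty", "tz": the shift along the world's x, y, z in units of 80 cm (1.0 is 80 cm); "wx", "wy", "wz": the turn, a rotation vector about the world's x, y, z in units of 90 degrees (1.0 is 90 degrees); "claw": the closure, from -1 (fully open) to 1 (shut), so that 0 is half open. In form: [{"tx": .., "ty": .., "tz": .., "wx": .., "wy": .., "wz": .., "claw": ..}, ...]. A call has 1 to 20 rows; each row shifts and turns the commanded pose from where the row before left it; what a row does not reach is not made up. A row lasts 1/10 s, in which the tool goes at most 50 mm and 8.59 degrees, less where a joint would pass 70% of its speed; a pose out of reach is approached as far as the arm can. A call with a number of a shift or a turn outside -1 to 1 is refused whole. A call with a gripper value outside its range is refused whole. The fingers move at their own pace and stop on an object; "newtons" is the grip in N (left out, the last holds). Time passes only in rows, so rows that do not move let the fingers close. It gives the time, the measured TCP pose, the force and the opening at its end, in the units of the state.
- state(): the state, without advancing time (a new reading comes with each control period).
- grab_frame(name): name is "scene" or "top" or "wrist"; returns (picture, depth): 480x640x3 uint8, blue, green, red; 480x640 float32, mm along the optical axis (not along the pixel's ray), 0 where there is no reading.
- camera_params(name): a dict with "fovy" (degrees; the focal length in pixels is half the picture's height over the tangent of half this angle, whatever the lens; pixels are square), "cx", "cy" (the principal point, pixels), "rvec" (rotation vector, rad) and "tvec" (3), from world to camera coordinates, as OpenCV has them. Camera axes: x right, y down, z forward; pixel columns grow to the right and rows downward; lengths in mm; the calibration is good to about 2 mm. A picture is of the moment at which its call begins: read the wrist's pose just before it. camera_params takes no time and is no camera call; for the wrist camera it gives the pose at the moment of the call.
- close_job(): hands the job in, once; it reports no verdict.
Trained networks look in the newest picture that a camera, given by its name, has taken for a name from the list of things; names that differ only in an ending like _2 or _b are one class to them, and where a whole thing is asked for, a point or a joint stands for the part that bears it (a point fixed in the world has none). Each returns a list of dicts, best first, with "p" (0 to 1); they miss things now and then, are a little off and sometimes report something else, mostly with a low value. They report only what shows in the picture. A call takes as long as a camera call. They do not tell look-alikes from the thing itself.
- cut_out(label, camera): "pixels" (480x640 bool, what is visible of it) and "box" ([left, top, right, bottom] in pixels, round what is visible of it).
- mark_of(label, camera): "centre" ([column, row] in pixels: a listed point, or the origin of a listed thing).
The state is a dict: "time": time; "q": joint angles; "qvel": joint speeds; "joint_torque": joint torques, N m; "position": TCP position; "orientation": TCP orientation; "contact_force": force on the tool from outside, world axes, zero at the start; "moment": the same for the moment, N m; "width": opening from 0.0 (shut) to 1.0 (fully open).
Only numpy, scipy, OpenCV 4.12 (cv2) and the standard library are available. Lean on these libraries where they do the work, as an engineer would, in place of code of your own. Each camera call takes 0.05 s, during which the arm holds its last target.

TASK

The domino feeder has jammed: slide its lid all the way back, push every domino that is stuck crosswise in a chute back up into the hopper, lift it out and lay it flat on the floor of the wooden tray, none on top of another. When all are out, slide the lid fully shut and press the reset key until it clicks, then let it come back up. Leave the game case, the coasters and the cup holder alone.

Things in the scene. Friction and masses are not known exactly. Their poses are not given: they have to be found in the camera images.
- feeder: grey plastic table-top domino feeder, 350 x 265 mm, fixed to the shelf. Origin in the middle of its underside, x up the chutes (away from the robot), y left, z up; figures in mm in this frame. Three open-topped chutes at y = -64, 0, 64 climb at 15 degrees from z = 18 (x = -120, sill at the end) to z = 52 (x = 5), into one level hopper. Outer side cheeks reach z = 60.
- hopper (a point): centre of the level hopper floor: x = 56, y = 0, z = 52 mm in the feeder's frame, axes as the feeder's. The hopper runs from x = 5 to 107 and y = -119 to 119, without dividers; side walls to z = 84, open to the chutes, closed at the back by a housing 84 high over which the lid slides. Dominoes stay where they are left, on the level and on the slope.
- throat1 (a point): right chute (y = -64): point on its floor, mid width, at x = -57, z = 35 mm in the feeder's frame. Above it the chute is 58 mm wide inside; below it a throat 42 wide between walls 26 high, on whose shoulders a crosswise domino stops. A pusher can come down into the throat below the domino (free length 65 mm) and push it up the slope.
- throat2 (a point): middle chute (y = 0): same point, same shape. In all three, from the throat up to x = -1 mm in the feeder's frame, two black lips, 22 mm above the floor and 4 thick, overhang the edges and leave a slot 42 wide open to above: a crosswise domino can be touched through it but not lifted out before it is wholly past the lips, in the hopper.
- throat3 (a point): left chute (y = 64): same point, same shape.
- lid (a joint): slide of the aluminium lid that covers the hopper (not the chutes): 0 = fully shut, 0.098 m = fully back against the stop, where the hopper is open. Moves along the feeder's +x to open; about 1.5 N of friction, stays where it is left. Starts shut or a little ajar. Plate 104 x 250 x 6 mm, top 90.5 mm above the shelf.
- lid_grip (a point): middle of the lid's black grip fin, an upright fin 12 mm thick (feeder x), 60 mm long (feeder y), standing 24 mm above the lid plate; the point is 9 mm below the top of the fin. Fin centre at x = 18 mm in the feeder's frame when shut, 116 mm when open. Moves with the lid.
- reset_key (a joint): travel of the white round sprung reset key, 30 mm diameter: 0 = up, 0.006 m = fully down; it clicks at 0.005 m. About 5 N at full travel; springs back up.
- reset_key_top (a point): middle of the top face of the reset key; it is pressed straight down.
- tray: open wooden tray, 210 (its x axis) x 120 (y) x 25 mm high, walls and floor 5 mm thick, fixed to the shelf left of the feeder, empty at the start; origin at the centre of its underside.
- domino1: ivory-white jumbo domino with black pips, 52 mm long (its y axis), 27 mm wide (its x axis), 13 mm thick (z axis, out of the pipped face), about 30 g; origin at the centre of its underside. It starts jammed crosswise, pips up, in one of the feeder's three chutes, under the lips; in some runs it is absent.
- domino2: ivory-white jumbo domino with black pips, 52 mm long (its y axis), 27 mm wide (its x axis), 13 mm thick (z axis, out of the pipped face), about 30 g; origin at the centre of its underside. It starts jammed crosswise, pips up, in one of the feeder's three chutes, under the lips; in some runs it is absent.
- domino3: ivory-white jumbo domino with black pips, 52 mm long (its y axis), 27 mm wide (its x axis), 13 mm thick (z axis, out of the pipped face), about 30 g; origin at the centre of its underside. It starts jammed crosswise, pips up, in one of the feeder's three chutes, under the lips; in some runs it is absent.
- game_case: bystander: closed black plastic game case 105 x 170 x 14 mm lying on the shelf; origin at the centre of its underside. Leave it alone.
- coaster1: bystander: the lower of two stacked round black silicone coasters, 90 mm diameter, 8 mm thick; origin at the centre of its underside. Leave it alone.
- coaster2: bystander: the upper of the two stacked coasters. Leave it alone.
- cup_holder: bystander: aluminium cup holder, 84 mm across, 85 mm high, with a dark clamp on its side, standing on the shelf; origin at the centre of its underside. Leave it alone.
Mind the look-alikes: they are no part of the job. Leave any red or turquoise look-alike of the domino2 alone.

How it is judged (in metres and radians):
On the way, in this order (a step that is already met when the one before it is completed fails the run):
1. the lid is slid back to its stop (value of joint lid above 0.092 m), for 0.2 s.
2. every domino has been freed and lies flat in the tray (x of domino1 in the frame of tray between -0.1 and 0.1 m and y of domino1 in the frame of tray between -0.055 and 0.055 m and ((angle between domino1's own z axis and vertical below 0.15 rad and z of domino1 in the frame of tray below 0.01 m) or (angle between domino1's own z axis and vertical above 2.99 rad and z of domino1 in the frame of tray below 0.023 m)) and x of domino2 in the frame of tray between -0.1 and 0.1 m and y of domino2 in the frame of tray between -0.055 and 0.055 m and ((angle between domino2's own z axis and vertical below 0.15 rad and z of domino2 in the frame of tray below 0.01 m) or (angle between domino2's own z axis and vertical above 2.99 rad and z of domino2 in the frame of tray below 0.023 m)) and x of domino3 in the frame of tray between -0.1 and 0.1 m and y of domino3 in the frame of tray between -0.055 and 0.055 m and ((angle between domino3's own z axis and vertical below 0.15 rad and z of domino3 in the frame of tray below 0.01 m) or (angle between domino3's own z axis and vertical above 2.99 rad and z of domino3 in the frame of tray below 0.023 m))), for 0.2 s.
3. the lid is fully shut (value of joint lid below 0.004 m), for 0.2 s.
4. the reset key is pressed until it clicks (value of joint reset_key above 0.005 m), for 0.05 s.
At the end, for the whole second after the job is handed in: every domino lies flat (within about 9 degrees, either face up) and still on the tray's floor inside its walls, not on top of another, the lid is shut to within 5 mm and the reset key is up again (within 1.5 mm) (all of step 2 and linear speed of each of domino1, domino2, domino3 below 0.02 m/s and value of joint lid below 0.005 m and value of joint reset_key below 0.0015 m); the robot touches nothing.
It fails at once if a bystander is moved by more than 3 cm (distance of any of game_case, coaster1, coaster2, cup_holder from where it was at the start of the episode above 0.03 m).
Of domino1, domino2, domino3 only 2 to 3 are there at a start; the rules pass over those that are not, and their reading is None.
At some moment in a run one of domino1, domino2, domino3 may be knocked a few centimetres aside while the robot is not near it.
Once in a run the grip may slacken for a moment while it holds something.
It also fails if it takes over 210 s, if anything falls off the work surface, if the arm or the gripper's body presses on something with over 40 N, if the wrist force passes 120 N, or if a joint passes its speed limit or range.

## Working session

There is one attempt and no reset: what is moved stays moved. The work goes in short steps, Python scripts to look and compute and a tool call to move; the robot and the scene stay as the last step left them, time stands still between calls to the robot, and variables do not carry over. Pictures are saved under pics/ and viewed, and the job is handed in when it is done.

Besides the shell and the picture viewer there is one more tool, called after ">>>" as name([rows], argument=value, ...), one row to a line, values as JSON. carry_out: Moves the arm, as the interface text tells. Shifts and turns lie within -1 to 1; 1 stands for 80 cm of shift or 90 degrees of turn. Its arguments: {"type":"object","properties":{"plan":{"type":"array"},"newtons":{"type":"number"}},"required":["plan"]}

```bash
ls; mkdir -p pics; python3 - <<'E'
from rig import *
import cv2
print(state())
for n in ["scene","top","wrist"]:
    p,d=grab_frame(n); cv2.imwrite(f"pics/{n}0.png",p); print(n,camera_params(n))
E
```

```text
pics
{'time': 0.0, 'q': array([65.74170524, 19.07035232, -3.70670959, 83.70636182,  1.23663861,
       77.34243764, -5.07144676]), 'qvel': array([ 0.03487796, -0.01024888,  0.02546525, -0.08049095,  0.02910971,
       -0.00128296,  0.03260124]), 'joint_torque': array([-1.22601279e-03, -6.23254609e+01,  2.44020304e-02, -3.89887762e+01,
       -6.12343848e-02,  3.99751193e-02,  1.60019727e-04]), 'position': array([ 243.68589335, -575.11779643,  221.76862444]), 'orientation': array([-1.79920704e+02,  2.89061303e-03,  2.29633385e+01]), 'contact_force': array([-0.21247734,  0.08783436,  0.7860104 ]), 'moment': array([-0.03420603,  0.05446388,  0.01314977]), 'width': 1.0034176767476}
scene {'fovy': 49.218181034222624, 'cx': 313.2899908342101, 'cy': 236.48000216699833, 'rvec': array([ 1.92686718,  1.58188544, -0.611127  ]), 'tvec': array([-116.92181298, -312.20407777, 1702.03016769])}
top {'fovy': 47.25546528161425, 'cx': 319.97897040005495, 'cy': 238.4961818142798, 'rvec': array([ 2.18316332, -2.15744196,  0.09294312]), 'tvec': array([   6.62990032,  526.94041517, 1242.96270857])}
wrist {'fovy': 60.292075335030106, 'cx': 319.09463625207877, 'cy': 241.17086482405088, 'rvec': array([-2.39491104,  1.58675285,  0.24838831]), 'tvec': array([-625.65063874,  -35.7433159 ,  392.2279375 ])}
```

View pics/scene0.png

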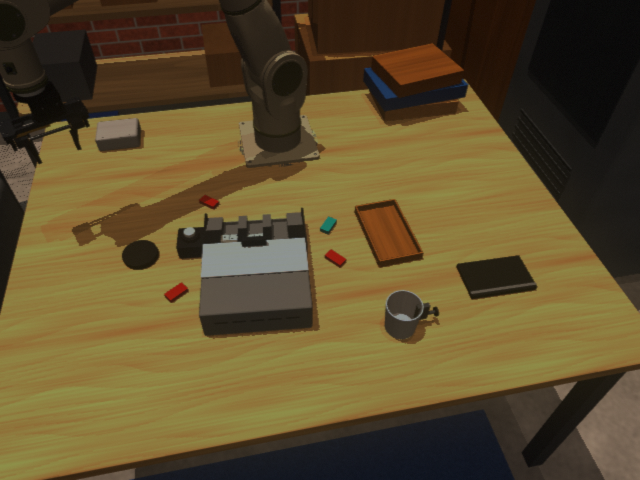

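View pics/top0.png

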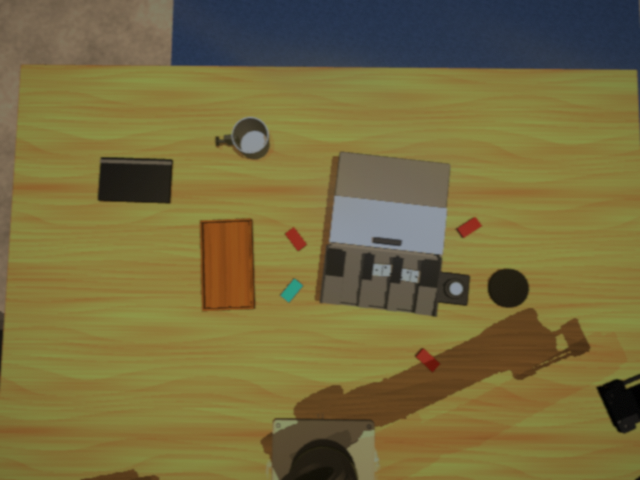

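View pics/wrist0.png

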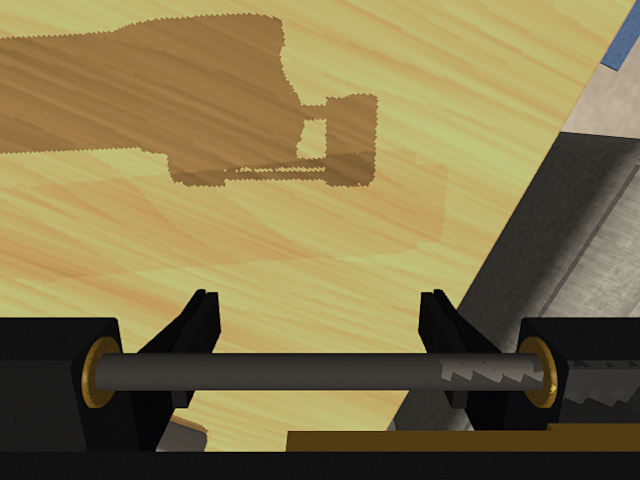

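```bash
cat > h.py <<'E'
from rig import *
import numpy as np, cv2
def cam(n,c=None):
    c=c or camera_params(n); f=240/np.tan(np.radians(c["fovy"]/2))
    K=np.array([[f,0,c["cx"]],[0,f,c["cy"]],[0,0,1]]); R=cv2.Rodrigues(np.array(c["rvec"],float))[0]
    return K,R,np.array(c["tvec"],float)
def atz(n,uv,z,c=None):
    K,R,t=cam(n,c); o=-R.T@t; d=R.T@np.linalg.inv(K)@np.array([uv[0],uv[1],1.]); return o+d*(z-o[2])/d[2]
def dep(n,uv,dd,c=None):
    K,R,t=cam(n,c); return R.T@(np.linalg.inv(K)@np.array([uv[0],uv[1],1.])*dd-t)
def proj(n,P,c=None):
    K,R,t=cam(n,c); q=(R@np.atleast_2d(P).T).T+t; q=q@K.T; return q[:,:2]/q[:,2:]
def cloud(n,d,c=None):
    K,R,t=cam(n,c); v,u=np.mgrid[0:480,0:640]; P=np.stack([u,v,np.ones_like(u)],-1)@np.linalg.inv(K).T*d[...,None]
    W=(P-t)@R; W[d==0]=np.nan; return W
E
python3 - <<'E'
from h import *
for n in ["top","scene"]:
    p,d=grab_frame(n)
    np.save(f"pics/{n}_d.npy",d); W=cloud(n,d)
    for l,z in [("feeder",0),("throat1",35),("throat2",35),("throat3",35),("hopper",52),("lid_grip",106),("reset_key_top",None),("tray",0),("domino1",None),("game_case",0),("coaster1",0),("cup_holder",0)]:
        r=mark_of(l,n)
        for k in r[:4]:
            u,v=k["centre"]; ui,vi=int(round(u)),int(round(v))
            print(n,l,round(k["p"],2),np.round(k["centre"],1),"depth",np.round(W[vi,ui],0), "z0" ,np.round(atz(n,(u,v),z),1) if z is not None else "")
p,d=grab_frame("top")
cv2.imwrite("pics/topz.png",cv2.resize(p[140:330,310:510],None,fx=4,fy=3.1,interpolation=cv2.INTER_CUBIC)[:600,:800])
E
```

```text
top feeder 0.68 [383.8 252.8] depth [ 493. -132.   53.] z0 [ 497.1 -137.2    0. ]
top throat1 0.95 [353.2 272.6] depth [448. -63.  36.] z0 [448.7 -63.8  35. ]
top throat1 0.85 [382.3 276.7] depth [ 439. -129.   37.] z0 [ 440.2 -130.    35. ]
top throat1 0.82 [408.8 279.3] depth [ 435. -188.   50.] z0 [ 435.  -190.2   35. ]
top throat2 0.95 [353.2 272.6] depth [448. -63.  36.] z0 [448.7 -63.8  35. ]
top throat2 0.85 [382.3 276.7] depth [ 439. -129.   37.] z0 [ 440.2 -130.    35. ]
top throat2 0.82 [408.8 279.3] depth [ 435. -188.   50.] z0 [ 435.  -190.2   35. ]
top throat3 0.95 [353.2 272.6] depth [448. -63.  36.] z0 [448.7 -63.8  35. ]
top throat3 0.85 [382.3 276.7] depth [ 439. -129.   37.] z0 [ 440.2 -130.    35. ]
top throat3 0.82 [408.8 279.3] depth [ 435. -188.   50.] z0 [ 435.  -190.2   35. ]
top hopper 0.36 [386.5 240.5] depth [ 517. -129.  116.] z0 [ 521.5 -137.6   52. ]
top lid_grip 0.94 [384.  241.1] depth [ 515. -125.  112.] z0 [ 515.2 -126.   106. ]
top reset_key_top 0.66 [253.9 142.9] depth [756. 173.   4.] z0 
top reset_key_top 0.49 [456.1 287.7] depth [ 416. -290.   6
[... 2091 characters left out ...]
depth [404.  79.  16.] z0 
scene game_case 0.88 [492.8 278.1] depth [675. 440.  14.] z0 [665.6 447.4   0. ]
scene game_case 0.69 [252.7 239. ] depth [ 517. -133.  108.] z0 [ 416.6 -130.5    0. ]
scene game_case 0.4 [228.2 240.6] depth [ 460. -195.   53.] z0 [ 409.9 -195.6    0. ]
scene coaster1 0.76 [137.3 253.4] depth [ 419. -430.   12.] z0 [ 409.7 -432.6    0. ]
scene coaster1 0.48 [137.8 255.2] depth [ 429. -427.   15.] z0 [ 416.3 -431.2    0. ]
scene coaster1 0.35 [492. 276.] depth [671. 438.  18.] z0 [658.9 448.3   0. ]
scene cup_holder 0.88 [400.4 324.7] depth [791. 154.  62.] z0 [753.2 175.8   0. ]
scene cup_holder 0.69 [136.7 252.5] depth [ 416. -430.   13.] z0 [ 406.2 -434.2    0. ]
```

View pics/topz.png

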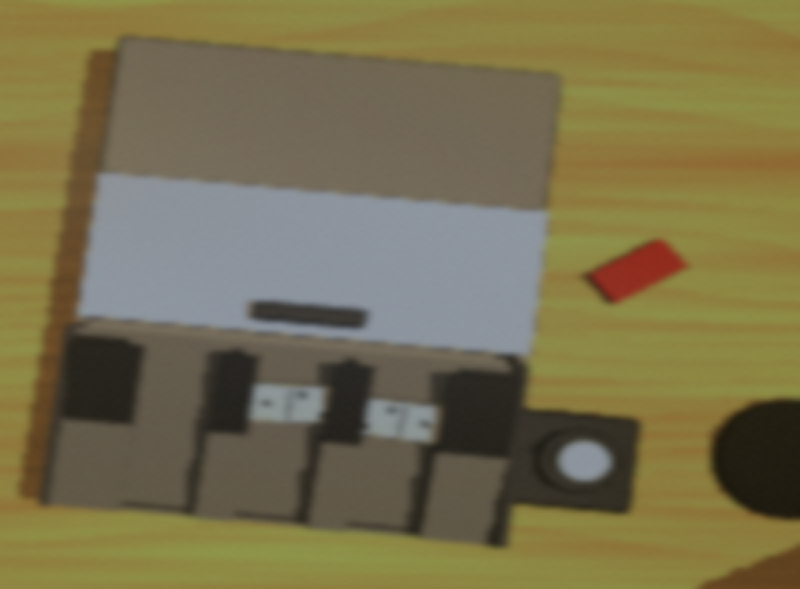

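>>> carry_out([
  {"tx": 0.02,"ty": 0.04,"tz": 0.012,"wz": 0.06},
  {"tx": 0.02,"ty": 0.045,"tz": 0.012,"wz": 0.06},
  {"tx": 0.02,"ty": 0.045,"tz": 0.012,"wz": 0.06},
  {"tx": 0.02,"ty": 0.045,"tz": 0.012,"wz": 0.06},
  {"tx": 0.02,"ty": 0.045,"tz": 0.012,"wz": 0.06},
  {"tx": 0.02,"ty": 0.045,"tz": 0.012,"wz": 0.06},
  {"tx": 0.02,"ty": 0.045,"tz": 0.012,"wz": 0.06},
  {"tx": 0.02,"ty": 0.045,"tz": 0.012,"wz": 0.06},
  {"tx": 0.02,"ty": 0.045,"tz": 0.012,"wz": 0.06},
  {"tx": 0.02,"ty": 0.045,"tz": 0.012,"wz": 0.06},
  {"tx": 0.02,"ty": 0.045,"tz": 0.012,"wz": 0.06},
  {"tx": 0.02,"ty": 0.045,"tz": 0.012,"wz": 0.02},
  {},
  {},
  {},
])

```text
schema error: expected keys tx, ty, tz, wx, wy, wz, claw
```

```bash
python3 - <<'E'
from h import *
s=state(); print(s["time"],s["position"],s["orientation"],s["q"])
c=camera_params("wrist");p,d=grab_frame("wrist"); cv2.imwrite("pics/w1.png",p); np.savez("pics/w1.npz",d=d,**c)
K,R,t=cam("wrist",c); print("campos",-R.T@t, "z",R[2])
for l in ["throat1","hopper","lid_grip","reset_key_top","domino1"]:
    for k in mark_of(l,"wrist")[:4]:
        u,v=k["centre"]; print(l,round(k["p"],2),np.round([u,v]),np.round(dep("wrist",(u,v),d[int(v),int(u)],c),1))
E
```

```text
1.5 [ 243.849944   -575.48151815  222.56780266] [1.79997117e+02 6.08041679e-04 2.29649498e+01] [65.74094255 19.03438187 -3.7057899  83.65754113  1.2387817  77.34506008
 -5.06916718]
campos [ 322.87140943 -542.98327836  384.86143565] z [-0.28063693 -0.11965213 -0.95232677]
```

View pics/w1.png

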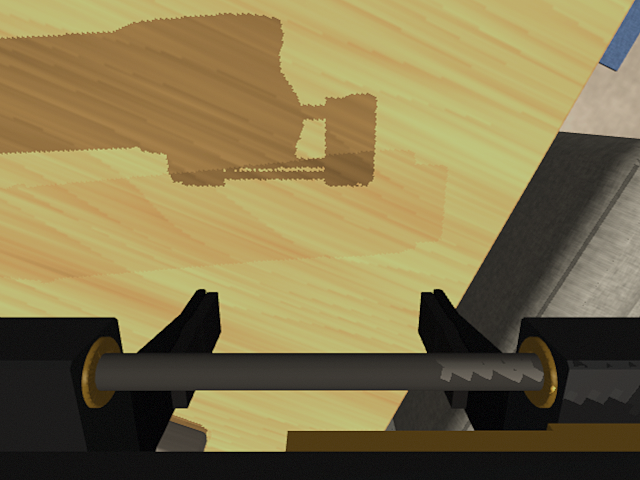

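>>> carry_out([
  {"tx": 0.0235,"ty": 0.0505,"tz": 0.008,"wx": 0,"wy": 0,"wz": 0.056,"claw": -1},
  {"tx": 0.0235,"ty": 0.0505,"tz": 0.008,"wx": 0,"wy": 0,"wz": 0.056,"claw": -1},
  {"tx": 0.0235,"ty": 0.0505,"tz": 0.008,"wx": 0,"wy": 0,"wz": 0.056,"claw": -1},
  {"tx": 0.0235,"ty": 0.0505,"tz": 0.008,"wx": 0,"wy": 0,"wz": 0.056,"claw": -1},
  {"tx": 0.0235,"ty": 0.0505,"tz": 0.008,"wx": 0,"wy": 0,"wz": 0.056,"claw": -1},
  {"tx": 0.0235,"ty": 0.0505,"tz": 0.008,"wx": 0,"wy": 0,"wz": 0.056,"claw": -1},
  {"tx": 0.0235,"ty": 0.0505,"tz": 0.008,"wx": 0,"wy": 0,"wz": 0.056,"claw": -1},
  {"tx": 0.0235,"ty": 0.0505,"tz": 0.008,"wx": 0,"wy": 0,"wz": 0.056,"claw": -1},
  {"tx": 0.0235,"ty": 0.0505,"tz": 0.008,"wx": 0,"wy": 0,"wz": 0.056,"claw": -1},
  {"tx": 0.0235,"ty": 0.0505,"tz": 0.008,"wx": 0,"wy": 0,"wz": 0.056,"claw": -1},
  {"tx": 0.0235,"ty": 0.0505,"tz": 0.008,"wx": 0,"wy": 0,"wz": 0.056,"claw": -1},
  {"tx": 0.0235,"ty": 0.0505,"tz": 0.008,"wx": 0,"wy": 0,"wz": 0.06,"claw": -1},
  {"tx": 0,"ty": 0,"tz": 0,"wx": 0,"wy": 0,"wz": 0,"claw": -1},
  {"tx": 0,"ty": 0,"tz": 0,"wx": 0,"wy": 0,"wz": 0,"claw": -1},
  {"tx": 0,"ty": 0,"tz": 0,"wx": 0,"wy": 0,"wz": 0,"claw": -1},
])

```text
time: 3.3
position: [469.1, -91.8, 299.2]
orientation: [-180.0, 0.0, 83.7]
contact_force: [0.1, 0.3, -0.3]
width: 0.998
```

```bash
python3 - <<'E'
from h import *
s=state(); print(s["time"],s["position"],s["orientation"],s["q"])
c=camera_params("wrist");p,d=grab_frame("wrist"); cv2.imwrite("pics/w2.png",p); np.savez("pics/w2.npz",d=d,**c)
K,R,t=cam("wrist",c); print("campos",-R.T@t, "z",R[2])
for l in ["throat1","hopper","lid_grip","reset_key_top","domino1"]:
    for k in mark_of(l,"wrist")[:4]:
        u,v=k["centre"]; print(l,round(k["p"],2),np.round([u,v]),np.round(dep("wrist",(u,v),d[int(v),int(u)],c),1))
E
```

```text
3.3 [469.11016743 -91.76074165 299.19893263] [-1.79983484e+02  1.91784037e-02  8.36888471e+01] [ 38.42758845   0.15809916 -32.51317998  96.39161734   0.10471566
  83.49172185  -0.40854499]
campos [479.73274159  -8.27133824 461.43623567] z [-0.03374711 -0.30414287 -0.95202849]
throat1 0.9 [292. 288.] [ 427.8 -195.5   35.4]
throat1 0.81 [290. 228.] [ 435.3 -126.1   33.7]
throat1 0.58 [289. 168.] [443.  -62.9  35.1]
lid_grip 0.97 [375. 248.] [ 516.3 -131.   114.7]
lid_grip 0.45 [311. 436.] [471.5 -68.3 396.5]
reset_key_top 0.47 [308. 434.] [470.8 -69.1 395.1]
domino1 0.96 [307. 280.] [ 447.9 -179.9   54.3]
domino1 0.93 [156. 327.] [ 254.2 -238.4   13.6]
domino1 0.93 [360.  19.] [528.3  69.   13.8]
domino1 0.88 [239.  26.] [410.9  76.7  13.6]
```

View pics/w2.png

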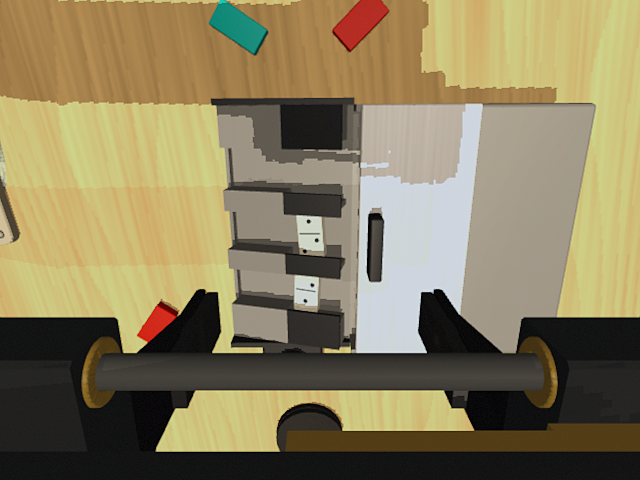

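```bash
python3 - <<'E'
from h import *
z=np.load("pics/w2.npz"); c={k:z[k] if z[k].ndim else float(z[k]) for k in z.files if k!="d"}
W=cloud("wrist",z["d"],c); p=cv2.imread("pics/w2.png")
valid=np.zeros((480,640),bool); valid[95:340,200:620]=1
# fin
m=valid&(W[...,2]>100)&(W[...,2]<125); m[:,430:]=0;m[:200]=0; m[290:]=0
q=W[m][:,:2].astype(np.float32); print("fin",cv2.minAreaRect(q),np.nanmax(W[m][:,2]),len(q))
# feeder outline from top view: above z 40
d=np.load("pics/top_d.npy"); T=cloud("top",d)
reg=np.zeros((480,640),bool); reg[140:330,315:452]=1
for lo,hi in [(30,130),(80,100),(87,95)]:
    m2=reg&(T[...,2]>lo)&(T[...,2]<hi); q=T[m2][:,:2].astype(np.float32); print("top",lo,cv2.minAreaRect(q),len(q))
# wrist outline
m3=np.zeros_like(valid); m3[95:345,205:610]=1
for lo,hi in [(78,95)]:
    mm=m3&(W[...,2]>lo)&(W[...,2]<hi); print("zs",np.percentile(W[mm][:,2],[5,25,50,75,95]))
# lips edges: row scans
for r in [125,205,264]:
    print(r,[(u,*np.round(W[r,u],0).astype(int),p[r,u].tolist()) for u in range(215,365,6)])
# cheek line columns
for u in [240,260,330]:
    print(u,[(v,*np.round(W[v,u]).astype(int)) for v in range(92,112,2)])
E
```

```text
fin ((517.0178833007812, -133.683837890625), (59.643741607666016, 12.268353462219238), 84.11951446533203) 117.01460142151667 994
top 30 ((535.4935913085938, -150.52047729492188), (295.9047546386719, 342.76031494140625), 84.07196807861328) 16683
top 80 ((594.97509765625, -139.94308471679688), (250.7740936279297, 223.88043212890625), 84.2996826171875) 9622
top 87 ((602.7681884765625, -140.4342498779297), (249.6449432373047, 203.41873168945312), 84.0826416015625) 4624
zs [83.32179375 84.32518367 88.46364715 90.79012428 91.75945807]
125 [(215, np.int64(367), np.int64(-13), np.int64(0), [127, 197, 207]), (221, np.int64(383), np.int64(-13), np.int64(45), [132, 147, 157]), (227, np.int64(389), np.int64(-14), np.int64(46), [132, 147, 157]), (233, np.int64(395), np.int64(-14), np.int64(47), [133, 148, 157]), (239, np.int64(402), np.int64(-15), np.int64(50), [133, 149, 157]), (245, np.int64(408), np.int64(-16), np.int64(51), [133, 148, 157]), (251, np.int64(414), np.int64(-16), np.int64(52), [136, 153, 162]), (257, np.int64(419), np.int64(-17), np.int64(53), [82, 92, 99]), (263, np.int64(425),
[... 5245 characters left out ...]
(61)), (104, np.int64(426), np.int64(2), np.int64(59)), (106, np.int64(425), np.int64(0), np.int64(55)), (108, np.int64(425), np.int64(-2), np.int64(55)), (110, np.int64(424), np.int64(-4), np.int64(54))]
330 [(92, np.int64(493), np.int64(7), np.int64(0)), (94, np.int64(493), np.int64(5), np.int64(-1)), (96, np.int64(492), np.int64(3), np.int64(1)), (98, np.int64(491), np.int64(0), np.int64(61)), (100, np.int64(490), np.int64(-2), np.int64(61)), (102, np.int64(490), np.int64(-4), np.int64(61)), (104, np.int64(490), np.int64(-6), np.int64(60)), (106, np.int64(490), np.int64(-7), np.int64(73)), (108, np.int64(489), np.int64(-9), np.int64(75)), (110, np.int64(489), np.int64(-11), np.int64(73))]
```

>>> carry_out([
  {"tx": 0.015,"ty": -0.0131,"tz": -0.046,"wx": 0,"wy": 0,"wz": 0.004,"claw": -1},
  {"tx": 0.015,"ty": -0.0131,"tz": -0.046,"wx": 0,"wy": 0,"wz": 0,"claw": -1},
  {"tx": 0.015,"ty": -0.0131,"tz": -0.046,"wx": 0,"wy": 0,"wz": 0,"claw": -1},
  {"tx": 0.015,"ty": -0.0131,"tz": -0.046,"wx": 0,"wy": 0,"wz": 0,"claw": -1},
  {"tx": 0,"ty": 0,"tz": -0.03,"wx": 0,"wy": 0,"wz": 0,"claw": -0.3},
  {"tx": 0,"ty": 0,"tz": -0.03,"wx": 0,"wy": 0,"wz": 0,"claw": -0.3},
  {"tx": 0,"ty": 0,"tz": -0.01,"wx": 0,"wy": 0,"wz": 0,"claw": -0.3},
  {"tx": 0,"ty": 0,"tz": 0,"wx": 0,"wy": 0,"wz": 0,"claw": -0.3},
  {"tx": 0,"ty": 0,"tz": 0,"wx": 0,"wy": 0,"wz": 0,"claw": -0.3},
], newtons=20)

```text
time: 4.5
position: [518.1, -132.8, 97.3]
orientation: [179.9, 0.0, 84.2]
contact_force: [0.5, -0.6, 1.3]
width: 0.679
```

>>> carry_out([
  {"tx": 0,"ty": 0,"tz": -0.002,"wx": 0,"wy": 0,"wz": 0,"claw": 1},
  {"tx": 0,"ty": 0,"tz": 0,"wx": 0,"wy": 0,"wz": 0,"claw": 1},
  {"tx": 0,"ty": 0,"tz": 0,"wx": 0,"wy": 0,"wz": 0,"claw": 1},
  {"tx": 0,"ty": 0,"tz": 0,"wx": 0,"wy": 0,"wz": 0,"claw": 1},
  {"tx": 0,"ty": 0,"tz": 0,"wx": 0,"wy": 0,"wz": 0,"claw": 1},
  {"tx": 0,"ty": 0,"tz": 0,"wx": 0,"wy": 0,"wz": 0,"claw": 1},
], newtons=20)

```text
time: 5.1
position: [517.5, -132.6, 94.6]
orientation: [180.0, -0.0, 84.2]
contact_force: [-0.5, 0.1, -0.8]
width: 0.19
```

>>> carry_out([
  {"tx": 0,"ty": 0,"tz": 0,"wx": 0,"wy": 0,"wz": 0,"claw": 1},
  {"tx": 0,"ty": 0,"tz": 0,"wx": 0,"wy": 0,"wz": 0,"claw": 1},
  {"tx": 0.018,"ty": -0.0019,"tz": 0,"wx": 0,"wy": 0,"wz": 0,"claw": 1},
  {"tx": 0.018,"ty": -0.0019,"tz": 0,"wx": 0,"wy": 0,"wz": 0,"claw": 1},
  {"tx": 0.018,"ty": -0.0019,"tz": 0,"wx": 0,"wy": 0,"wz": 0,"claw": 1},
  {"tx": 0.018,"ty": -0.0019,"tz": 0,"wx": 0,"wy": 0,"wz": 0,"claw": 1},
  {"tx": 0.018,"ty": -0.0019,"tz": 0,"wx": 0,"wy": 0,"wz": 0,"claw": 1},
  {"tx": 0.012,"ty": -0.0012,"tz": 0,"wx": 0,"wy": 0,"wz": 0,"claw": 1},
  {"tx": 0.006,"ty": -0.0006,"tz": 0,"wx": 0,"wy": 0,"wz": 0,"claw": 1},
  {"tx": 0,"ty": 0,"tz": 0,"wx": 0,"wy": 0,"wz": 0,"claw": 1},
  {"tx": 0,"ty": 0,"tz": 0,"wx": 0,"wy": 0,"wz": 0,"claw": 1},
])

```text
time: 6.2
position: [603.9, -141.7, 94.6]
orientation: [180.0, -0.0, 84.2]
contact_force: [-0.0, -0.9, 1.2]
width: 0.133
```

>>> carry_out([
  {"tx": 0.004,"ty": -0.0004,"tz": 0,"wx": 0,"wy": 0,"wz": 0,"claw": 1},
  {"tx": 0.003,"ty": -0.0003,"tz": 0,"wx": 0,"wy": 0,"wz": 0,"claw": 1},
  {"tx": 0,"ty": 0,"tz": 0,"wx": 0,"wy": 0,"wz": 0,"claw": 1},
  {"tx": 0,"ty": 0,"tz": 0,"wx": 0,"wy": 0,"wz": 0,"claw": 1},
])

```text
time: 6.6
position: [608.2, -142.1, 94.6]
orientation: [-179.8, 0.0, 84.2]
contact_force: [-9.0, 1.9, 7.3]
width: 0.132
```

>>> carry_out([
  {"tx": 0,"ty": 0,"tz": 0,"wx": 0,"wy": 0,"wz": 0,"claw": -0.5},
  {"tx": 0,"ty": 0,"tz": 0,"wx": 0,"wy": 0,"wz": 0,"claw": -0.5},
  {"tx": 0,"ty": 0,"tz": 0,"wx": 0,"wy": 0,"wz": 0,"claw": -0.5},
  {"tx": 0,"ty": 0,"tz": 0.04,"wx": 0,"wy": 0,"wz": 0,"claw": -0.5},
  {"tx": -0.01,"ty": 0.012,"tz": 0.05,"wx": 0,"wy": 0,"wz": 0,"claw": -0.5},
  {"tx": -0.04,"ty": 0.012,"tz": 0.04,"wx": 0,"wy": 0,"wz": 0,"claw": -0.5},
  {"tx": -0.04,"ty": 0.012,"tz": 0.04,"wx": 0,"wy": 0,"wz": 0,"claw": -0.5},
  {"tx": -0.04,"ty": 0.012,"tz": 0.04,"wx": 0,"wy": 0,"wz": 0,"claw": -0.5},
  {"tx": -0.04,"ty": 0.012,"tz": 0.04,"wx": 0,"wy": 0,"wz": 0,"claw": -0.5},
  {"tx": 0,"ty": 0,"tz": 0,"wx": 0,"wy": 0,"wz": 0,"claw": 1},
  {"tx": 0,"ty": 0,"tz": 0,"wx": 0,"wy": 0,"wz": 0,"claw": 1},
])

```text
time: 7.7
position: [473.6, -94.4, 295.4]
orientation: [179.9, 0.1, 84.1]
contact_force: [0.4, -0.2, -0.5]
width: 0.645
```

```bash
python3 - <<'E'
from h import *
s=state(); print(s["time"],s["position"],s["orientation"],s["q"])
c=camera_params("wrist");p,d=grab_frame("wrist"); cv2.imwrite("pics/w3.png",p); np.savez("pics/w3.npz",d=d,**c)
W=cloud("wrist",d,c)
m=(W[...,2]>100)&(W[...,2]<125); m[:180]=0; m[330:]=0; m[:,:420]=0; m[:,560:]=0
n,lab,st,ce=cv2.connectedComponentsWithStats(m.astype(np.uint8))
for i in range(1,n):
    if st[i,4]>200: print(st[i],cv2.minAreaRect(W[lab==i][:,:2].astype(np.float32)))
for l in ["throat1","hopper","lid_grip","domino1"]:
    for k in mark_of(l,"wrist")[:4]:
        u,v=k["centre"]; print(l,round(k["p"],2),np.round([u,v]),np.round(dep("wrist",(u,v),d[int(v),int(u)],c),1))
E
```

```text
7.7 [473.6359057  -94.40997397 295.43202202] [1.79856966e+02 8.67031652e-02 8.41476729e+01] [ 3.85036003e+01  7.97157667e-01 -3.26579399e+01  9.62761352e+01
  5.20849040e-01  8.29099763e+01 -6.71464707e-02]
[ 461  214   26   68 1241] ((609.1992797851562, -143.5243682861328), (59.68360900878906, 12.59867000579834), 84.17649841308594)
throat1 0.97 [285. 227.] [ 435.6 -127.3   35.1]
throat1 0.86 [284. 169.] [442.7 -65.7  36.1]
throat1 0.58 [288. 284.] [ 430.5 -191.8   36.4]
throat1 0.49 [300. 280.] [ 446.  -181.2   53.5]
hopper 0.87 [395. 234.] [ 548.6 -140.7   53.9]
lid_grip 0.79 [473. 248.] [ 606.2 -140.9  114.9]
domino1 0.89 [305. 230.] [ 457.5 -127.4   53.2]
domino1 0.86 [300. 280.] [ 446.  -182.4   51.5]
domino1 0.81 [231.  19.] [408.7  78.4  14.8]
domino1 0.8 [353.  16.] [525.3  69.2  13.1]
```

View pics/w3.png

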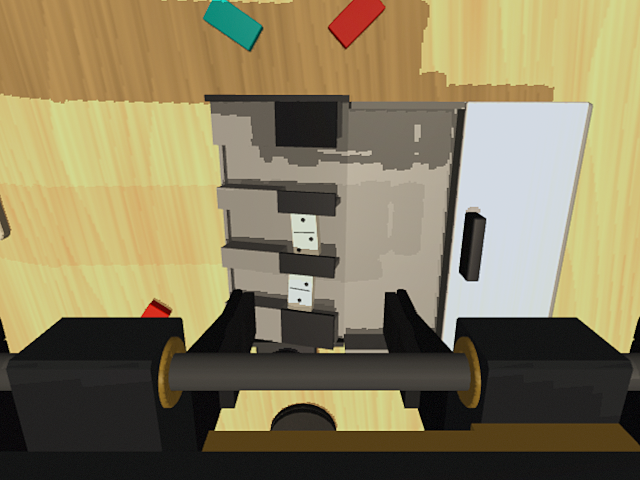

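```bash
python3 - <<'E'
from h import *
z=np.load("pics/w3.npz"); c={k:z[k] if z[k].ndim else float(z[k]) for k in z.files if k!="d"}
W=cloud("wrist",z["d"],c); p=cv2.imread("pics/w3.png")
a=np.radians(-5.9); X=np.array([np.cos(a),np.sin(a)]);Y=np.array([-np.sin(a),np.cos(a)])
O=np.array([492.5,-132.])
F=np.stack([(W[...,:2]-O)@X,(W[...,:2]-O)@Y,W[...,2]],-1)
for u in [330,295]:
    for v in list(range(94,312,2)):
        print(u,v,np.round(F[v,u]).astype(int).tolist(),p[v,u].sum(),end=" | ")
    print()
cv2.imwrite("pics/w3z.png",cv2.resize(p[85:345,200:480],None,fx=2.8,fy=2.3))
E
```

```text
330 94 [-9, 133, 1] 388 | 330 96 [-11, 130, 61] 151 | 330 98 [-11, 128, 59] 167 | 330 100 [-11, 127, 59] 158 | 330 102 [-11, 125, 74] 69 | 330 104 [-11, 123, 73] 86 | 330 106 [-11, 121, 75] 82 | 330 108 [-11, 120, 75] 93 | 330 110 [-11, 118, 74] 83 | 330 112 [-11, 116, 73] 90 | 330 114 [-11, 115, 74] 84 | 330 116 [-11, 113, 76] 86 | 330 118 [-11, 111, 74] 83 | 330 120 [-11, 109, 73] 90 | 330 122 [-11, 108, 73] 90 | 330 124 [-11, 106, 75] 79 | 330 126 [-11, 104, 74] 86 | 330 128 [-11, 103, 74] 79 | 330 130 [-11, 101, 74] 87 | 330 132 [-11, 99, 74] 86 | 330 134 [-11, 97, 75] 81 | 330 136 [-11, 96, 75] 79 | 330 138 [-11, 94, 74] 78 | 330 140 [-11, 92, 74] 86 | 330 142 [-11, 90, 75] 80 | 330 144 [-11, 89, 75] 84 | 330 146 [-11, 87, 75] 63 | 330 148 [-10, 83, 48] 245 | 330 150 [-10, 81, 47] 491 | 330 152 [-10, 79, 48] 482 | 330 154 [-10, 77, 47] 253 | 330 156 [-10, 75, 49] 284 | 330 158 [-10, 73, 49] 280 | 330 160 [-10, 71, 48] 262 | 330 162 [-10, 69, 48] 488 | 330 164 [-10, 67, 46] 470 | 330 166 [-10, 66, 50] 472 | 330 168 [-10, 63, 47] 469 | 330 170 [-10, 61, 48] 467 | 330 172 [-10, 59,
[... 4311 characters left out ...]
 135 | 295 264 [-45, -31, 65] 139 | 295 266 [-45, -33, 66] 138 | 295 268 [-45, -35, 65] 133 | 295 270 [-45, -38, 65] 137 | 295 272 [-45, -40, 65] 123 | 295 274 [-45, -42, 65] 372 | 295 276 [-46, -50, 53] 645 | 295 278 [-46, -52, 51] 631 | 295 280 [-46, -54, 52] 643 | 295 282 [-46, -57, 52] 645 | 295 284 [-46, -60, 51] 642 | 295 286 [-46, -62, 52] 658 | 295 288 [-46, -63, 53] 283 | 295 290 [-46, -66, 52] 667 | 295 292 [-46, -69, 52] 644 | 295 294 [-46, -71, 51] 643 | 295 296 [-47, -74, 49] 643 | 295 298 [-47, -75, 52] 648 | 295 300 [-47, -78, 52] 651 | 295 302 [-47, -80, 52] 622 | 295 304 [-47, -83, 50] 485 | 295 306 [-47, -85, 52] 478 | 295 308 [-47, -87, 53] 452 | 295 310 [-46, -85, 61] 3 |
```

View pics/w3z.png

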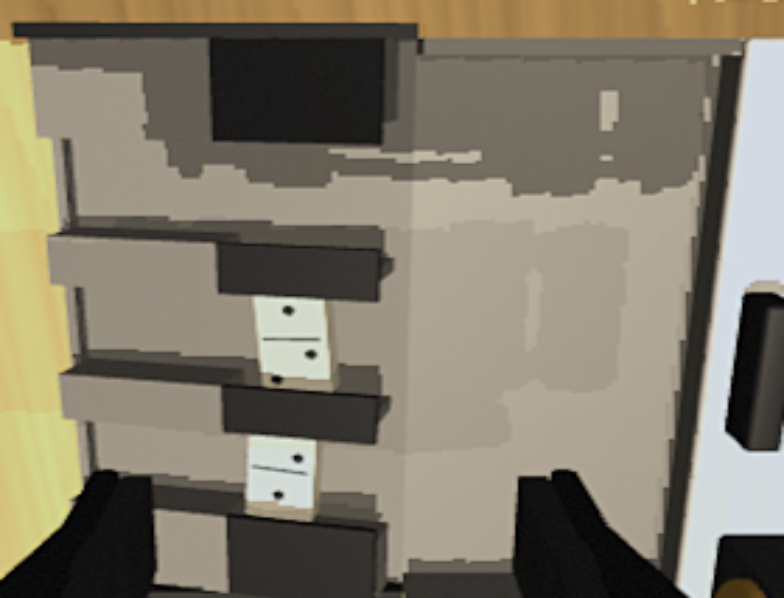

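>>> carry_out([
  {"tx": -0.0152,"ty": -0.0074,"tz": -0.044,"wx": 0,"wy": 0,"wz": 0,"claw": 1},
  {"tx": -0.0152,"ty": -0.0074,"tz": -0.05,"wx": 0,"wy": 0,"wz": 0,"claw": 1},
  {"tx": -0.0152,"ty": -0.0074,"tz": -0.05,"wx": 0,"wy": 0,"wz": 0,"claw": 1},
  {"tx": -0.0152,"ty": -0.0074,"tz": -0.05,"wx": 0,"wy": 0,"wz": 0,"claw": 1},
  {"tx": -0.0152,"ty": -0.0074,"tz": -0.05,"wx": 0,"wy": 0,"wz": 0,"claw": 1},
  {"tx": 0,"ty": 0,"tz": 0,"wx": 0,"wy": 0,"wz": 0,"claw": 1},
  {"tx": 0,"ty": 0,"tz": 0,"wx": 0,"wy": 0,"wz": 0,"claw": 1},
  {"tx": 0,"ty": 0,"tz": 0,"wx": 0,"wy": 0,"wz": 0,"claw": 1},
])

```text
time: 8.75
position: [414.7, -123.6, 101.3]
orientation: [179.8, 0.0, 84.2]
contact_force: [0.3, 0.1, 0.6]
width: 0.005
```

>>> carry_out([
  {"tx": -0.002,"ty": 0,"tz": -0.04,"wx": 0,"wy": 0,"wz": 0,"claw": 1},
  {"tx": 0,"ty": 0,"tz": -0.03,"wx": 0,"wy": 0,"wz": 0,"claw": 1},
  {"tx": 0,"ty": 0,"tz": -0.01,"wx": 0,"wy": 0,"wz": 0,"claw": 1},
  {"tx": 0,"ty": 0,"tz": 0,"wx": 0,"wy": 0,"wz": 0,"claw": 1},
])

```text
time: 9.15
position: [411.8, -123.6, 35.9]
orientation: [180.0, -0.0, 84.2]
contact_force: [0.6, 0.2, 0.3]
width: 0.005
```

```bash
python3 - <<'E'
from h import *
s=state(); print(s["time"],s["position"],s["contact_force"])
p,d=grab_frame("scene"); cv2.imwrite("pics/s4.png",cv2.resize(p[180:300,150:330],None,fx=4.4,fy=4.4,interpolation=cv2.INTER_CUBIC))
p,d=grab_frame("wrist"); cv2.imwrite("pics/w4.png",p)
E
```

```text
9.15 [ 411.81323499 -123.57183695   35.90437918] [0.55152732 0.16452847 0.25829594]
```

View pics/s4.png

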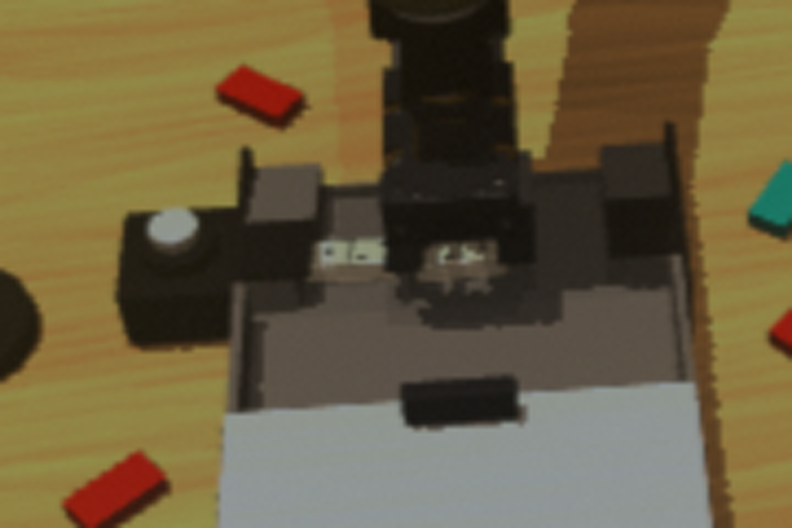

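View pics/w4.png

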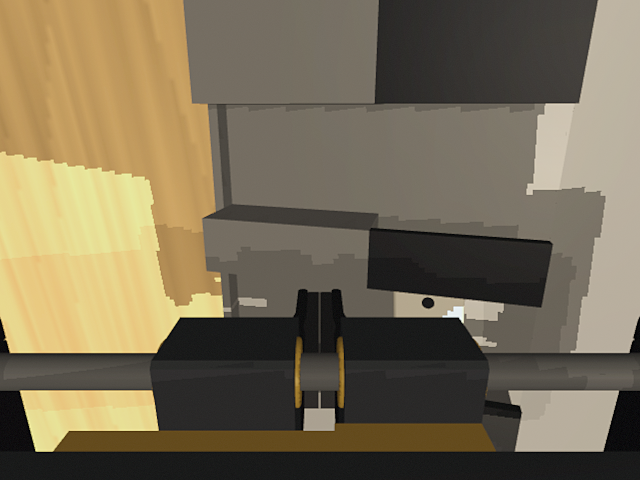

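>>> carry_out([
  {"tx": 0.0088,"ty": -0.0009,"tz": 0.0024,"wx": 0,"wy": 0,"wz": 0,"claw": 1},
  {"tx": 0.0088,"ty": -0.0009,"tz": 0.0024,"wx": 0,"wy": 0,"wz": 0,"claw": 1},
  {"tx": 0.0088,"ty": -0.0009,"tz": 0.0024,"wx": 0,"wy": 0,"wz": 0,"claw": 1},
  {"tx": 0.0088,"ty": -0.0009,"tz": 0.0024,"wx": 0,"wy": 0,"wz": 0,"claw": 1},
  {"tx": 0.0088,"ty": -0.0009,"tz": 0.0024,"wx": 0,"wy": 0,"wz": 0,"claw": 1},
])

```text
time: 9.75
position: [446.1, -127.5, 45.1]
orientation: [-179.9, 0.0, 84.2]
contact_force: [-7.5, 0.7, 5.3]
width: 0.002
```

```bash
python3 - <<'E'
from h import *
s=state(); print(s["time"],s["position"],s["contact_force"])
p,d=grab_frame("scene"); cv2.imwrite("pics/s5.png",cv2.resize(p[180:300,150:330],None,fx=4.4,fy=4.4,interpolation=cv2.INTER_CUBIC))
E
```

```text
9.75 [ 446.13181854 -127.45795503   45.0713078 ] [-7.53906331  0.68225265  5.3402737 ]
```

View pics/s5.png

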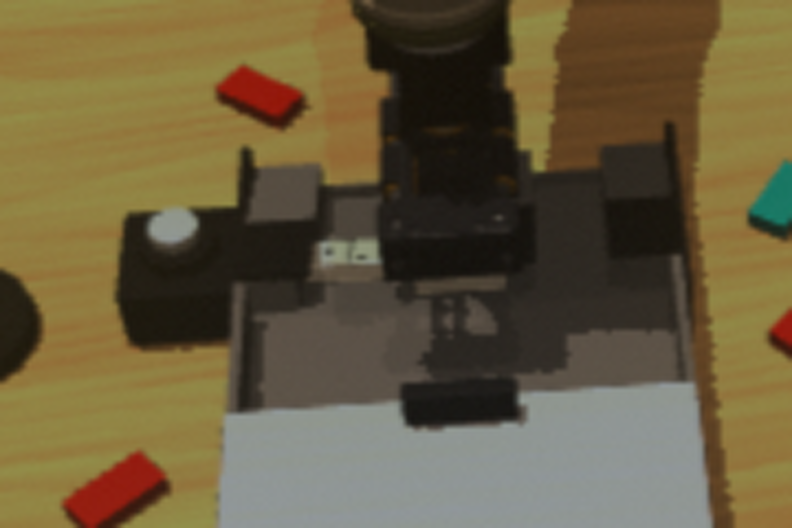

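```bash
python3 - <<'E'
from h import *
s=state(); print(s["time"],s["position"],s["contact_force"],s["moment"])
p,d=grab_frame("wrist"); cv2.imwrite("pics/w5.png",p)
s=state(); print(s["time"],s["position"],s["contact_force"],s["moment"])
E
```

```text
9.8 [ 447.19835673 -127.49511087   45.44094489] [-3.21519275  0.27619082  3.09534512] [0.02783206 0.65565605 0.03964902]
9.85 [ 446.97505249 -127.42372111   45.19879346] [-0.36004719 -1.14177009  0.55427162] [-0.0297422 -0.0351657 -0.0282011]
```

View pics/w5.png

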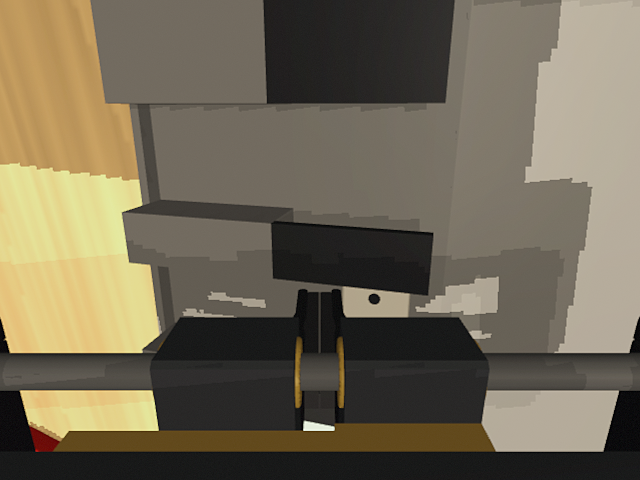

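>>> carry_out([
  {"tx": 0.0079,"ty": -0.0008,"tz": 0.0021,"wx": 0,"wy": 0,"wz": 0,"claw": 1},
  {"tx": 0.0079,"ty": -0.0008,"tz": 0.0021,"wx": 0,"wy": 0,"wz": 0,"claw": 1},
  {"tx": 0.0079,"ty": -0.0008,"tz": 0.0021,"wx": 0,"wy": 0,"wz": 0,"claw": 1},
  {"tx": 0.0079,"ty": -0.0008,"tz": 0.0021,"wx": 0,"wy": 0,"wz": 0,"claw": 1},
  {"tx": 0.0079,"ty": -0.0008,"tz": 0.0021,"wx": 0,"wy": 0,"wz": 0,"claw": 1},
  {"tx": 0.0079,"ty": -0.0008,"tz": 0.0021,"wx": 0,"wy": 0,"wz": 0,"claw": 1},
  {"tx": 0.0079,"ty": -0.0008,"tz": 0.0005,"wx": 0,"wy": 0,"wz": 0,"claw": 1},
  {"tx": 0.0079,"ty": -0.0008,"tz": 0,"wx": 0,"wy": 0,"wz": 0,"claw": 1},
  {"tx": 0.0079,"ty": -0.0008,"tz": 0,"wx": 0,"wy": 0,"wz": 0,"claw": 1},
  {"tx": 0.0079,"ty": -0.0008,"tz": 0,"wx": 0,"wy": 0,"wz": 0,"claw": 1},
  {"tx": 0.004,"ty": -0.0004,"tz": 0,"wx": 0,"wy": 0,"wz": 0,"claw": 1},
  {"tx": 0,"ty": 0,"tz": 0,"wx": 0,"wy": 0,"wz": 0,"claw": 1},
])

```text
time: 11.05
position: [513.1, -134.0, 55.4]
orientation: [180.0, -0.0, 84.2]
contact_force: [-0.5, 0.0, -0.1]
width: 0.003
```

```bash
python3 - <<'E'
from h import *
s=state(); print(s["time"],s["position"],s["contact_force"],s["moment"])
p,d=grab_frame("scene"); cv2.imwrite("pics/s6.png",cv2.resize(p[180:300,150:330],None,fx=4.4,fy=4.4,interpolation=cv2.INTER_CUBIC))
E
```

```text
11.05 [ 513.10245925 -134.03249641   55.37325889] [-0.45527754  0.04306022 -0.10768778] [-0.06568996 -0.02863894  0.00014777]
```

View pics/s6.png

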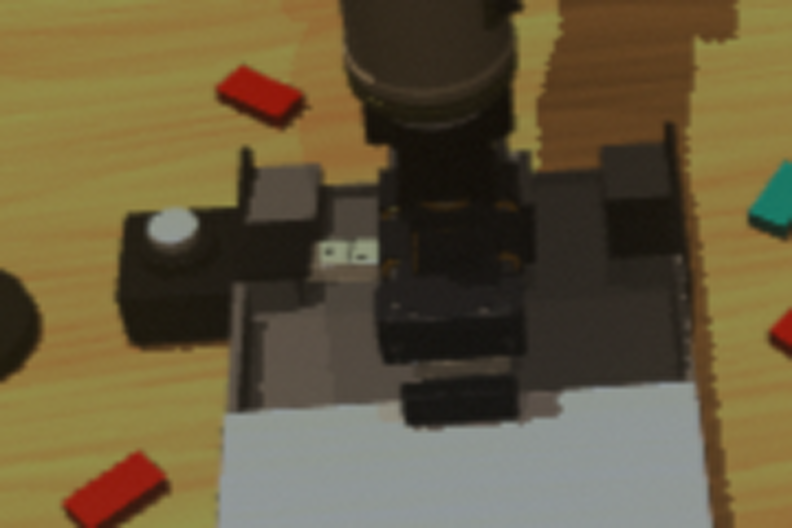

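>>> carry_out([
  {"tx": -0.006,"ty": 0,"tz": 0.04,"wx": 0,"wy": 0,"wz": 0,"claw": -0.2},
  {"tx": 0,"ty": 0.014,"tz": 0.05,"wx": 0,"wy": 0,"wz": 0,"claw": -0.2},
  {"tx": 0,"ty": 0.02,"tz": 0.05,"wx": 0,"wy": 0,"wz": 0,"claw": -0.2},
  {"tx": 0,"ty": 0.02,"tz": 0.05,"wx": 0,"wy": 0,"wz": 0,"claw": -0.2},
  {"tx": 0,"ty": 0,"tz": 0,"wx": 0,"wy": 0,"wz": 0,"claw": -0.2},
  {"tx": 0,"ty": 0,"tz": 0,"wx": 0,"wy": 0,"wz": 0,"claw": -0.2},
])

```text
time: 11.7
position: [508.1, -90.9, 208.1]
orientation: [179.9, 0.0, 84.2]
contact_force: [-0.4, -0.1, 0.6]
width: 0.469
```

```bash
cat > look.py <<'E'
from h import *
import sys
# white domino finder in wrist image
def look(tag):
    s=state(); print(round(s["time"],2),np.round(s["position"],1),np.round(s["orientation"],1),round(s["width"],3))
    c=camera_params("wrist");p,d=grab_frame("wrist"); cv2.imwrite(f"pics/{tag}.png",p); W=cloud("wrist",d,c)
    for l in ["domino1"]:
        for k in cut_out(l,"wrist")[:6]:
            m=k["pixels"]; col=np.median(p[m],0)
            mm=cv2.erode(m.astype(np.uint8),np.ones((3,3)))>0
            P=W[mm]; 
            if len(P)<20: continue
            zt=np.nanmedian(P[:,2]); Q=P[abs(P[:,2]-zt)<4][:,:2].astype(np.float32)
            r=cv2.minAreaRect(Q); print(round(k["p"],2),"box",np.round(k["box"]),"col",col,"z",round(zt,1),"rect",np.round(r[0],1),np.round(r[1],1),round(r[2],1))
look(sys.argv[1])
E
python3 look.py w6
```

```text
11.7 [508.1 -90.9 208.1] [179.9   0.   84.2] 0.469
0.83 box [340. 242. 378. 308.] col [215. 218. 211.] z 65.2 rect [ 537.6 -137.5] [52.  26.7] 84.7
0.8 box [368. 422. 398. 432.] col [  8.  29. 214.] z 13.5 rect [ 554.3 -332.3] [11.  28.2] 80.7
0.72 box [289.   0. 354.  43.] col [ 34.  43. 183.] z 13.1 rect [525.4  65.8] [42.3 26.6] 37.9
0.64 box [128.   0. 206.  49.] col [121. 139.   8.] z 13.1 rect [409.8  76.2] [25.2 51.8] 49.7
0.55 box [269. 323. 284. 352.] col [115. 136. 147.] z 50.1 rect [ 458.8 -196.8] [19.9  1.5] 78.5
```

View pics/w6.png

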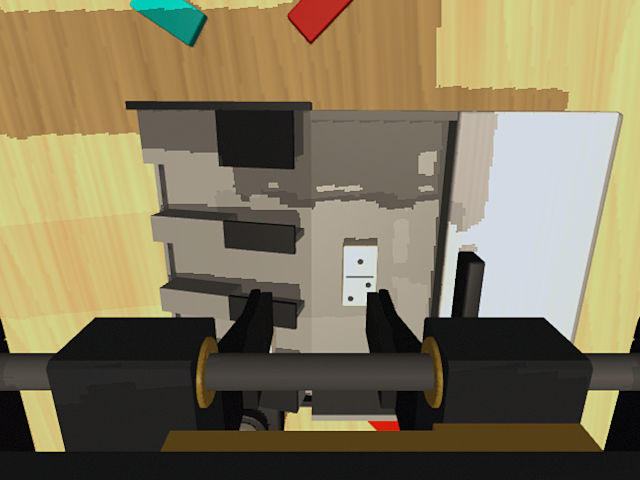

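>>> carry_out([
  {"tx": 0.0123,"ty": -0.0194,"tz": -0.03,"wx": 0,"wy": 0,"wz": 0.002,"claw": -0.2},
  {"tx": 0.0123,"ty": -0.0194,"tz": -0.03,"wx": 0,"wy": 0,"wz": 0.002,"claw": -0.2},
  {"tx": 0.0123,"ty": -0.0194,"tz": -0.03,"wx": 0,"wy": 0,"wz": 0,"claw": -0.2},
  {"tx": 0,"ty": 0,"tz": -0.05,"wx": 0,"wy": 0,"wz": 0,"claw": -0.2},
  {"tx": 0,"ty": 0,"tz": -0.035,"wx": 0,"wy": 0,"wz": 0,"claw": -0.2},
  {"tx": 0,"ty": 0,"tz": -0.016,"wx": 0,"wy": 0,"wz": 0,"claw": -0.2},
  {"tx": 0,"ty": 0,"tz": 0,"wx": 0,"wy": 0,"wz": 0,"claw": 1},
  {"tx": 0,"ty": 0,"tz": 0,"wx": 0,"wy": 0,"wz": 0,"claw": 1},
  {"tx": 0,"ty": 0,"tz": 0,"wx": 0,"wy": 0,"wz": 0,"claw": 1},
  {"tx": 0,"ty": 0,"tz": 0,"wx": 0,"wy": 0,"wz": 0,"claw": 1},
  {"tx": 0,"ty": 0,"tz": 0,"wx": 0,"wy": 0,"wz": 0,"claw": 1},
], newtons=25)

```text
time: 12.9
position: [537.3, -137.5, 54.7]
orientation: [180.0, 0.0, 84.5]
contact_force: [-0.4, 0.1, -0.2]
width: 0.307
```

```bash
python3 - <<'E'
from h import *
for n in ["top","scene"]:
    p,d=grab_frame(n); W=cloud(n,d)
    k=cut_out("tray",n)[0]; P=W[k["pixels"]]; 
    for lo,hi in [(15,32),(2,12)]:
        Q=P[(P[:,2]>lo)&(P[:,2]<hi)]; print(n,len(Q),np.median(Q[:,2]),cv2.minAreaRect(Q[:,:2].astype(np.float32)))
E
```

```text
top 708 23.216485847174734 ((465.5956726074219, 229.55825805664062), (209.92080688476562, 121.4656753540039), 3.0329997539520264)
top 3172 4.744940326290555 ((470.1356201171875, 227.11473083496094), (209.0634765625, 118.10496520996094), 3.231834888458252)
scene 573 21.525922714561432 ((467.8850402832031, 228.1432647705078), (217.84275817871094, 122.99266052246094), 3.4926412105560303)
scene 1749 4.473155543038225 ((468.5489807128906, 226.5767822265625), (219.17556762695312, 120.8913803100586), 3.7010486125946045)
```

>>> carry_out([
  {"tx": 0,"ty": 0,"tz": 0.02,"wx": 0,"wy": 0,"wz": 0,"claw": 1},
  {"tx": 0,"ty": 0,"tz": 0.04,"wx": 0,"wy": 0,"wz": 0,"claw": 1},
  {"tx": 0,"ty": 0,"tz": 0.04,"wx": 0,"wy": 0,"wz": 0,"claw": 1},
  {"tx": 0,"ty": 0.01,"tz": 0.03,"wx": 0,"wy": 0,"wz": 0,"claw": 1},
  {"tx": -0.0033,"ty": 0.045,"tz": 0,"wx": 0,"wy": 0,"wz": 0.0094,"claw": 1},
  {"tx": -0.0033,"ty": 0.045,"tz": 0,"wx": 0,"wy": 0,"wz": 0.0094,"claw": 1},
  {"tx": -0.0033,"ty": 0.045,"tz": 0,"wx": 0,"wy": 0,"wz": 0.0094,"claw": 1},
  {"tx": -0.0033,"ty": 0.045,"tz": 0,"wx": 0,"wy": 0,"wz": 0.0094,"claw": 1},
  {"tx": -0.0033,"ty": 0.045,"tz": 0,"wx": 0,"wy": 0,"wz": 0.0094,"claw": 1},
  {"tx": -0.0033,"ty": 0.045,"tz": 0,"wx": 0,"wy": 0,"wz": 0.0094,"claw": 1},
  {"tx": -0.0033,"ty": 0.045,"tz": 0,"wx": 0,"wy": 0,"wz": 0.0094,"claw": 1},
  {"tx": -0.0033,"ty": 0.045,"tz": 0,"wx": 0,"wy": 0,"wz": 0.0094,"claw": 1},
  {"tx": -0.0033,"ty": 0.045,"tz": 0,"wx": 0,"wy": 0,"wz": 0.0094,"claw": 1},
  {"tx": -0.0033,"ty": 0.045,"tz": 0,"wx": 0,"wy": 0,"wz": 0.0094,"claw": 1},
  {"tx": 0,"ty": 0,"tz": 0,"wx": 0,"wy": 0,"wz": 0,"claw": 1},
  {"tx": 0,"ty": 0,"tz": 0,"wx": 0,"wy": 0,"wz": 0,"claw": 1},
], newtons=40)

```text
time: 14.7
position: [510.8, 231.3, 159.6]
orientation: [180.0, -0.0, 93.1]
contact_force: [0.4, -0.3, 0.1]
width: 0.305
```

```bash
python3 - <<'E'
from h import *
s=state(); print(s["time"],s["position"],s["orientation"],s["width"])
p,d=grab_frame("scene"); cv2.imwrite("pics/s7.png",cv2.resize(p[100:340,150:470],None,fx=2.5,fy=2.5))
p,d=grab_frame("wrist"); cv2.imwrite("pics/w7.png",p)
E
```

```text
14.7 [510.8159077  231.28122092 159.5552211 ] [ 1.79961872e+02 -9.39478110e-03  9.30912672e+01] 0.30483727507985586
```

View pics/w7.png

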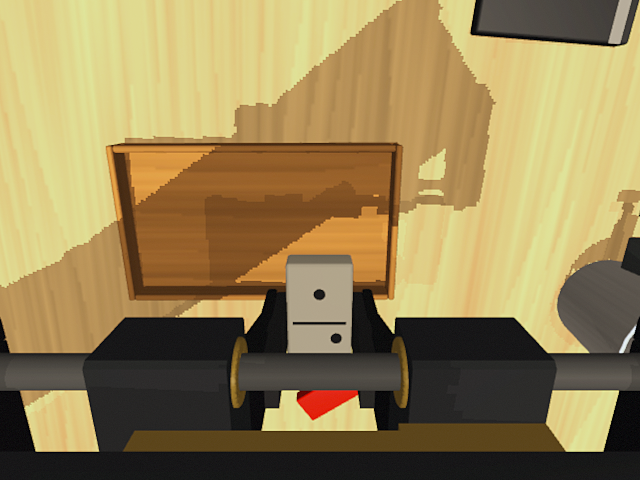

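View pics/s7.png

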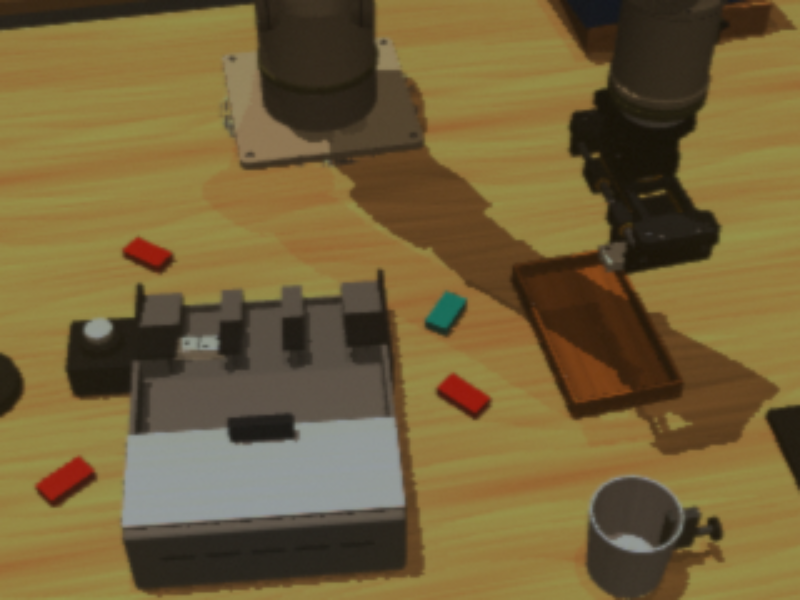

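>>> carry_out([
  {"tx": 0,"ty": 0,"tz": -0.05,"wx": 0,"wy": 0,"wz": 0,"claw": 1},
  {"tx": 0,"ty": 0,"tz": -0.05,"wx": 0,"wy": 0,"wz": 0,"claw": 1},
  {"tx": 0,"ty": 0,"tz": -0.05,"wx": 0,"wy": 0,"wz": 0,"claw": 1},
  {"tx": 0,"ty": 0,"tz": -0.03,"wx": 0,"wy": 0,"wz": 0,"claw": 1},
  {"tx": 0,"ty": 0,"tz": -0.0086,"wx": 0,"wy": 0,"wz": 0,"claw": 1},
  {"tx": 0,"ty": 0,"tz": 0,"wx": 0,"wy": 0,"wz": 0,"claw": 1},
  {"tx": 0,"ty": 0,"tz": 0,"wx": 0,"wy": 0,"wz": 0,"claw": 1},
])

```text
time: 15.5
position: [511.8, 229.5, 8.6]
orientation: [179.9, 0.0, 92.9]
contact_force: [-1.1, -0.3, -0.7]
width: 0.308
```

>>> carry_out([
  {"tx": 0,"ty": 0,"tz": -0.0005,"wx": 0,"wy": 0,"wz": 0,"claw": 0.2},
  {"tx": 0,"ty": 0,"tz": 0,"wx": 0,"wy": 0,"wz": 0,"claw": -0.1},
  {"tx": 0,"ty": 0,"tz": 0,"wx": 0,"wy": 0,"wz": 0,"claw": -0.1},
  {"tx": 0,"ty": 0,"tz": 0,"wx": 0,"wy": 0,"wz": 0,"claw": -0.1},
  {"tx": 0,"ty": 0,"tz": 0.03,"wx": 0,"wy": 0,"wz": 0,"claw": -0.1},
  {"tx": -0.01,"ty": 0.02,"tz": 0.05,"wx": 0,"wy": 0,"wz": 0,"claw": -0.1},
  {"tx": -0.01,"ty": 0.02,"tz": 0.05,"wx": 0,"wy": 0,"wz": 0,"claw": -0.1},
  {"tx": -0.01,"ty": 0.02,"tz": 0.05,"wx": 0,"wy": 0,"wz": 0,"claw": -0.1},
  {"tx": 0,"ty": 0,"tz": 0,"wx": 0,"wy": 0,"wz": 0,"claw": -0.1},
  {"tx": 0,"ty": 0,"tz": 0,"wx": 0,"wy": 0,"wz": 0,"claw": -0.1},
])

```text
time: 16.5
position: [487.2, 278.9, 152.0]
orientation: [179.9, -0.0, 93.0]
contact_force: [0.7, -0.7, -0.9]
width: 0.551
```

```bash
python3 look.py w8
```

```text
16.5 [487.2 278.9 152. ] [179.9  -0.   93. ] 0.551
0.81 box [350. 416. 373. 430.] col [ 6.  9. 94.] z 8.5 rect [538.3  91.2] [15.4  7.7] 4.6
0.68 box [329. 257. 366. 318.] col [225. 230. 222.] z 18.2 rect [513.7 230.2] [26.3 50.7] 3.4
0.45 box [226. 418. 248. 433.] col [67.  77.5  4. ] z 6.4 rect [423.4  81.8] [ 2.5 13.8] 53.4
```

View pics/w8.png

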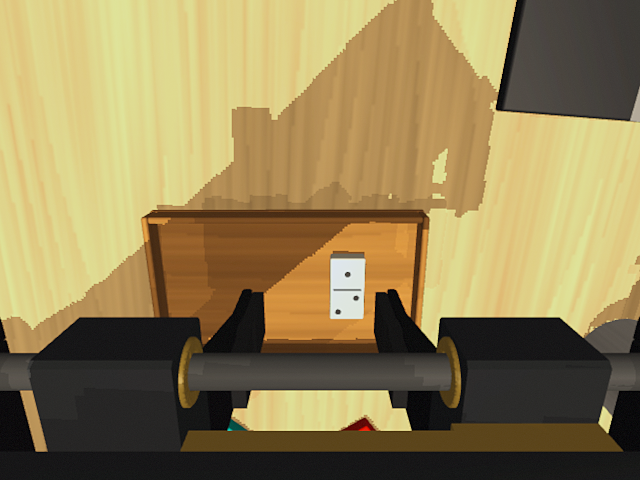

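>>> carry_out([
  {"tx": -0.0059,"ty": -0.05,"tz": 0.012,"wx": 0,"wy": 0,"wz": -0.0098,"claw": 1},
  {"tx": -0.0059,"ty": -0.05,"tz": 0.012,"wx": 0,"wy": 0,"wz": -0.0098,"claw": 1},
  {"tx": -0.0059,"ty": -0.05,"tz": 0.012,"wx": 0,"wy": 0,"wz": -0.0098,"claw": 1},
  {"tx": -0.0059,"ty": -0.05,"tz": 0.012,"wx": 0,"wy": 0,"wz": -0.0098,"claw": 1},
  {"tx": -0.0059,"ty": -0.05,"tz": 0.012,"wx": 0,"wy": 0,"wz": -0.0098,"claw": 1},
  {"tx": -0.0059,"ty": -0.05,"tz": 0,"wx": 0,"wy": 0,"wz": -0.0098,"claw": 1},
  {"tx": -0.0059,"ty": -0.05,"tz": 0,"wx": 0,"wy": 0,"wz": -0.0098,"claw": 1},
  {"tx": -0.0059,"ty": -0.05,"tz": 0,"wx": 0,"wy": 0,"wz": -0.0098,"claw": 1},
  {"tx": -0.0059,"ty": -0.05,"tz": 0,"wx": 0,"wy": 0,"wz": -0.0098,"claw": 1},
  {"tx": -0.0059,"ty": -0.05,"tz": 0,"wx": 0,"wy": 0,"wz": -0.0098,"claw": 1},
  {"tx": 0,"ty": 0,"tz": 0,"wx": 0,"wy": 0,"wz": 0,"claw": 1},
  {"tx": 0,"ty": 0,"tz": 0,"wx": 0,"wy": 0,"wz": 0,"claw": 1},
])

```text
time: 17.8
position: [438.9, -122.3, 198.1]
orientation: [-179.9, -0.1, 84.0]
contact_force: [-0.4, 0.8, -0.2]
width: 0.007
```

```bash
python3 look.py w9
```

```text
17.8 [ 438.9 -122.3  198.1] [-1.799e+02 -1.000e-01  8.400e+01] 0.007
0.97 box [318. 282. 355. 328.] col [201. 218. 211.] z 55.5 rect [ 452.7 -184.7] [17.  31.8] 38.9
0.68 box [121. 316. 167. 351.] col [ 23.  39. 214.] z 13.1 rect [ 258. -233.] [40.9 24.9] 46.2
```

View pics/w9.png

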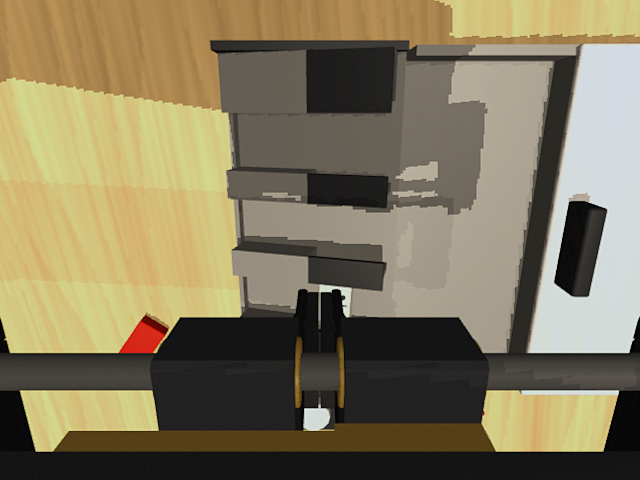

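>>> carry_out([
  {"tx": -0.0108,"ty": -0.0203,"tz": -0.0306,"wx": 0,"wy": 0,"wz": 0,"claw": 1},
  {"tx": -0.0108,"ty": -0.0203,"tz": -0.0306,"wx": 0,"wy": 0,"wz": 0,"claw": 1},
  {"tx": -0.0108,"ty": -0.0203,"tz": -0.0306,"wx": 0,"wy": 0,"wz": 0,"claw": 1},
  {"tx": -0.0108,"ty": -0.0203,"tz": -0.0306,"wx": 0,"wy": 0,"wz": 0,"claw": 1},
  {"tx": 0,"ty": 0,"tz": 0,"wx": 0,"wy": 0,"wz": 0,"claw": 1},
  {"tx": 0,"ty": 0,"tz": 0,"wx": 0,"wy": 0,"wz": 0,"claw": 1},
  {"tx": 0,"ty": 0,"tz": -0.04,"wx": 0,"wy": 0,"wz": 0,"claw": 1},
  {"tx": 0,"ty": 0,"tz": -0.03,"wx": 0,"wy": 0,"wz": 0,"claw": 1},
  {"tx": 0,"ty": 0,"tz": -0.01,"wx": 0,"wy": 0,"wz": 0,"claw": 1},
  {"tx": 0,"ty": 0,"tz": 0,"wx": 0,"wy": 0,"wz": 0,"claw": 1},
])

```text
time: 18.9
position: [405.7, -185.4, 37.6]
orientation: [-180.0, -0.0, 84.3]
contact_force: [-0.3, 0.4, -0.1]
width: 0.003
```

```bash
python3 look.py w10
python3 - <<'E'
from h import *
p,d=grab_frame("scene"); cv2.imwrite("pics/s10.png",cv2.resize(p[180:300,150:330],None,fx=4.4,fy=4.4,interpolation=cv2.INTER_CUBIC))
E
```

```text
18.9 [ 405.7 -185.4   37.6] [-180.    -0.    84.3] 0.003
0.78 box [378. 290. 459. 318.] col [142. 168. 180.] z 52.6 rect [ 446.  -179.2] [26.5 10. ] 3.2
0.75 box [ 19. 344.  85. 438.] col [  7.  33. 235.] z 13.2 rect [ 251.5 -240.8] [42.9 26.2] 47.7
```

View pics/w10.png

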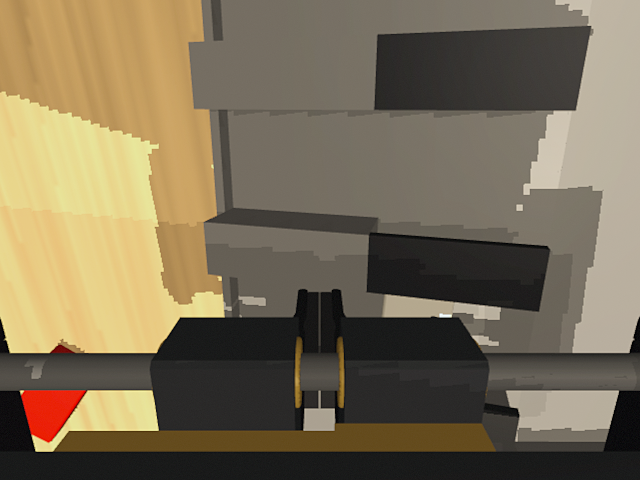

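View pics/s10.png

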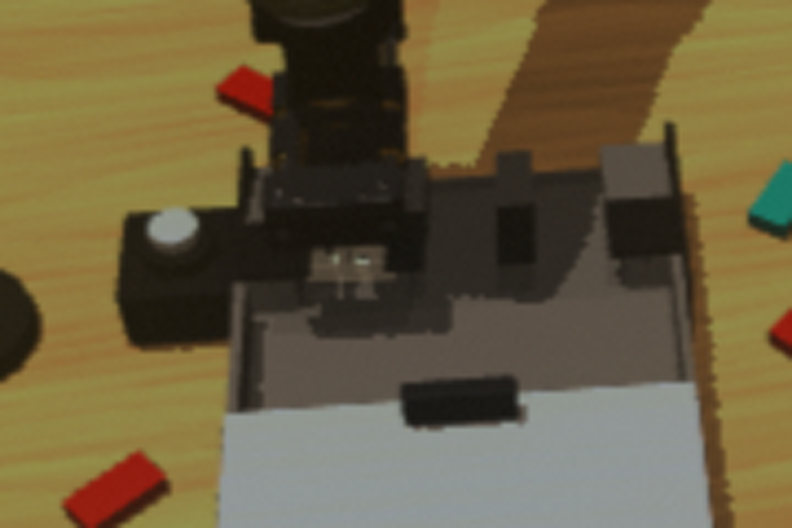

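>>> carry_out([
  {"tx": 0,"ty": -0.0015,"tz": -0.0013,"wx": 0,"wy": 0,"wz": 0,"claw": 1},
  {"tx": 0.0085,"ty": -0.0009,"tz": 0.0023,"wx": 0,"wy": 0,"wz": 0,"claw": 1},
  {"tx": 0.0085,"ty": -0.0009,"tz": 0.0023,"wx": 0,"wy": 0,"wz": 0,"claw": 1},
  {"tx": 0.0085,"ty": -0.0009,"tz": 0.0023,"wx": 0,"wy": 0,"wz": 0,"claw": 1},
  {"tx": 0.0085,"ty": -0.0009,"tz": 0.0023,"wx": 0,"wy": 0,"wz": 0,"claw": 1},
  {"tx": 0.0085,"ty": -0.0009,"tz": 0.0023,"wx": 0,"wy": 0,"wz": 0,"claw": 1},
  {"tx": 0.0085,"ty": -0.0009,"tz": 0.0023,"wx": 0,"wy": 0,"wz": 0,"claw": 1},
  {"tx": 0.0085,"ty": -0.0009,"tz": 0.0023,"wx": 0,"wy": 0,"wz": 0,"claw": 1},
  {"tx": 0.0085,"ty": -0.0009,"tz": 0.0023,"wx": 0,"wy": 0,"wz": 0,"claw": 1},
  {"tx": 0.0085,"ty": -0.0009,"tz": 0.0023,"wx": 0,"wy": 0,"wz": 0,"claw": 1},
  {"tx": 0.0085,"ty": -0.0009,"tz": 0.0023,"wx": 0,"wy": 0,"wz": 0,"claw": 1},
  {"tx": 0.0085,"ty": -0.0009,"tz": 0.0003,"wx": 0,"wy": 0,"wz": 0,"claw": 1},
  {"tx": 0.0085,"ty": -0.0009,"tz": 0,"wx": 0,"wy": 0,"wz": 0,"claw": 1},
  {"tx": 0.0085,"ty": -0.0009,"tz": 0,"wx": 0,"wy": 0,"wz": 0,"claw": 1},
  {"tx": 0.0085,"ty": -0.0009,"tz": 0,"wx": 0,"wy": 0,"wz": 0,"claw": 1},
  {"tx": 0.006,"ty": -0.0006,"tz": 0,"wx": 0,"wy": 0,"wz": 0,"claw": 1},
  {"tx": 0,"ty": 0,"tz": 0,"wx": 0,"wy": 0,"wz": 0,"claw": 1},
  {"tx": 0,"ty": 0,"tz": 0,"wx": 0,"wy": 0,"wz": 0,"claw": 1},
])

```text
time: 20.85
position: [505.2, -198.1, 54.9]
orientation: [-180.0, -0.0, 84.2]
contact_force: [-0.2, -0.5, 0.3]
width: 0.009
```

>>> carry_out([
  {"tx": -0.006,"ty": 0,"tz": 0.04,"wx": 0,"wy": 0,"wz": 0,"claw": -0.2},
  {"tx": 0,"ty": 0.014,"tz": 0.05,"wx": 0,"wy": 0,"wz": 0,"claw": -0.2},
  {"tx": 0,"ty": 0.02,"tz": 0.05,"wx": 0,"wy": 0,"wz": 0,"claw": -0.2},
  {"tx": 0,"ty": 0.02,"tz": 0.05,"wx": 0,"wy": 0,"wz": 0,"claw": -0.2},
  {"tx": 0,"ty": 0,"tz": 0,"wx": 0,"wy": 0,"wz": 0,"claw": -0.2},
  {"tx": 0,"ty": 0,"tz": 0,"wx": 0,"wy": 0,"wz": 0,"claw": -0.2},
  {"tx": 0,"ty": 0,"tz": 0,"wx": 0,"wy": 0,"wz": 0,"claw": -0.2},
])

```text
time: 21.55
position: [499.6, -155.5, 205.8]
orientation: [-179.9, -0.0, 84.1]
contact_force: [-0.2, -0.8, -1.2]
width: 0.546
```

```bash
python3 look.py w11
```

```text
21.55 [ 499.6 -155.5  205.8] [-179.9   -0.    84.1] 0.546
0.97 box [ 50. 288. 101. 334.] col [ 15.  32. 214.] z 13.1 rect [ 255.5 -237.5] [52.3 25.8] 47.7
0.68 box [342. 237. 383. 303.] col [216. 218. 210.] z 65.3 rect [ 530.3 -198.8] [50.9 25.4] 84.7
```

View pics/w11.png

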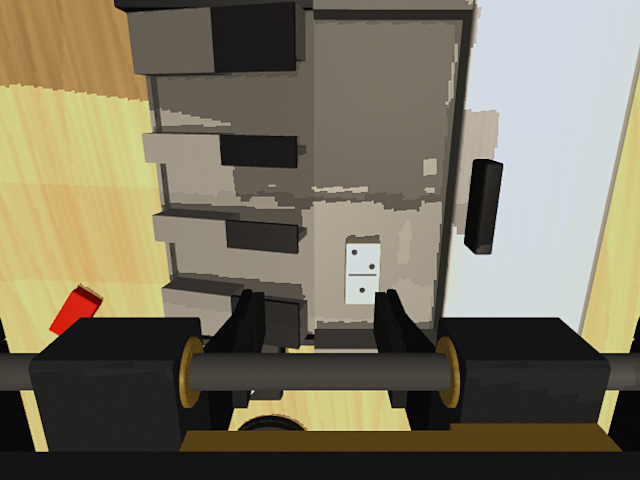

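>>> carry_out([
  {"tx": 0.0128,"ty": -0.018,"tz": -0.03,"wx": 0,"wy": 0,"wz": 0.004,"claw": -0.2},
  {"tx": 0.0128,"ty": -0.018,"tz": -0.03,"wx": 0,"wy": 0,"wz": 0,"claw": -0.2},
  {"tx": 0.0128,"ty": -0.018,"tz": -0.03,"wx": 0,"wy": 0,"wz": 0,"claw": -0.2},
  {"tx": 0,"ty": 0,"tz": -0.05,"wx": 0,"wy": 0,"wz": 0,"claw": -0.2},
  {"tx": 0,"ty": 0,"tz": -0.035,"wx": 0,"wy": 0,"wz": 0,"claw": -0.2},
  {"tx": 0,"ty": 0,"tz": -0.0138,"wx": 0,"wy": 0,"wz": 0,"claw": -0.2},
  {"tx": 0,"ty": 0,"tz": 0,"wx": 0,"wy": 0,"wz": 0,"claw": 1},
  {"tx": 0,"ty": 0,"tz": 0,"wx": 0,"wy": 0,"wz": 0,"claw": 1},
  {"tx": 0,"ty": 0,"tz": 0,"wx": 0,"wy": 0,"wz": 0,"claw": 1},
  {"tx": 0,"ty": 0,"tz": 0,"wx": 0,"wy": 0,"wz": 0,"claw": 1},
  {"tx": 0,"ty": 0,"tz": 0,"wx": 0,"wy": 0,"wz": 0,"claw": 1},
], newtons=40)

```text
time: 22.75
position: [531.4, -198.4, 56.5]
orientation: [180.0, 0.0, 84.5]
contact_force: [-1.2, 0.9, 2.1]
width: 0.303
```

>>> carry_out([
  {"tx": 0,"ty": 0,"tz": 0.02,"wx": 0,"wy": 0,"wz": 0,"claw": 1},
  {"tx": 0,"ty": 0,"tz": 0.04,"wx": 0,"wy": 0,"wz": 0,"claw": 1},
  {"tx": 0,"ty": 0,"tz": 0.04,"wx": 0,"wy": 0,"wz": 0,"claw": 1},
  {"tx": 0,"ty": 0,"tz": 0.03,"wx": 0,"wy": 0,"wz": 0,"claw": 1},
  {"tx": -0.0111,"ty": 0.0443,"tz": 0,"wx": 0,"wy": 0,"wz": 0.008,"claw": 1},
  {"tx": -0.0111,"ty": 0.0443,"tz": 0,"wx": 0,"wy": 0,"wz": 0.008,"claw": 1},
  {"tx": -0.0111,"ty": 0.0443,"tz": 0,"wx": 0,"wy": 0,"wz": 0.008,"claw": 1},
  {"tx": -0.0111,"ty": 0.0443,"tz": 0,"wx": 0,"wy": 0,"wz": 0.008,"claw": 1},
  {"tx": -0.0111,"ty": 0.0443,"tz": 0,"wx": 0,"wy": 0,"wz": 0.008,"claw": 1},
  {"tx": -0.0111,"ty": 0.0443,"tz": 0,"wx": 0,"wy": 0,"wz": 0.008,"claw": 1},
  {"tx": -0.0111,"ty": 0.0443,"tz": 0,"wx": 0,"wy": 0,"wz": 0.008,"claw": 1},
  {"tx": -0.0111,"ty": 0.0443,"tz": 0,"wx": 0,"wy": 0,"wz": 0.008,"claw": 1},
  {"tx": -0.0111,"ty": 0.0443,"tz": 0,"wx": 0,"wy": 0,"wz": 0.008,"claw": 1},
  {"tx": -0.0111,"ty": 0.0443,"tz": 0,"wx": 0,"wy": 0,"wz": 0.008,"claw": 1},
  {"tx": -0.0111,"ty": 0.0443,"tz": 0,"wx": 0,"wy": 0,"wz": 0.008,"claw": 1},
  {"tx": -0.0111,"ty": 0.0443,"tz": 0,"wx": 0,"wy": 0,"wz": 0.008,"claw": 1},
  {"tx": 0,"ty": 0,"tz": 0,"wx": 0,"wy": 0,"wz": 0,"claw": 1},
  {"tx": 0,"ty": 0,"tz": 0,"wx": 0,"wy": 0,"wz": 0,"claw": 1},
])

```text
time: 24.55
position: [424.3, 227.6, 160.1]
orientation: [180.0, 0.0, 93.3]
contact_force: [0.2, 0.4, -0.8]
width: 0.3
```

```bash
python3 look.py w12
```

```text
24.55 [424.3 227.6 160.1] [180.    0.   93.3] 0.3
0.98 box [281. 389. 321. 411.] col [190. 211.   0.] z 13.4 rect [419.4  62.3] [33.1 19.2] 4.3
0.57 box [410. 193. 452. 260.] col [220. 230. 222.] z 18.2 rect [512.6 230. ] [26.2 50.8] 3.0
0.56 box [283. 250. 359. 355.] col [139. 164. 176.] z 168.7 rect [425.3 232.5] [26.5 40.3] 2.1
```

View pics/w12.png

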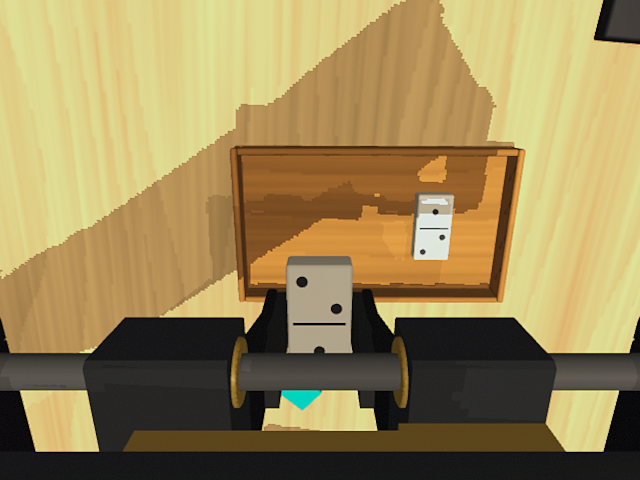

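>>> carry_out([
  {"tx": 0,"ty": 0,"tz": -0.05,"wx": 0,"wy": 0,"wz": 0,"claw": 1},
  {"tx": 0,"ty": 0,"tz": -0.05,"wx": 0,"wy": 0,"wz": 0,"claw": 1},
  {"tx": 0,"ty": 0,"tz": -0.05,"wx": 0,"wy": 0,"wz": 0,"claw": 1},
  {"tx": 0,"ty": 0,"tz": -0.03,"wx": 0,"wy": 0,"wz": 0,"claw": 1},
  {"tx": 0,"ty": 0,"tz": -0.0075,"wx": 0,"wy": 0,"wz": 0,"claw": 1},
  {"tx": 0,"ty": 0,"tz": 0,"wx": 0,"wy": 0,"wz": 0,"claw": 1},
  {"tx": 0,"ty": 0,"tz": 0,"wx": 0,"wy": 0,"wz": 0,"claw": 1},
  {"tx": 0,"ty": 0,"tz": 0,"wx": 0,"wy": 0,"wz": 0,"claw": 0.2},
  {"tx": 0,"ty": 0,"tz": 0,"wx": 0,"wy": 0,"wz": 0,"claw": -0.1},
  {"tx": 0,"ty": 0,"tz": 0,"wx": 0,"wy": 0,"wz": 0,"claw": -0.1},
  {"tx": 0,"ty": 0,"tz": 0,"wx": 0,"wy": 0,"wz": 0,"claw": -0.1},
  {"tx": 0,"ty": 0,"tz": 0.03,"wx": 0,"wy": 0,"wz": 0,"claw": -0.1},
  {"tx": 0.01,"ty": 0.02,"tz": 0.05,"wx": 0,"wy": 0,"wz": 0,"claw": -0.1},
  {"tx": 0.02,"ty": 0.02,"tz": 0.05,"wx": 0,"wy": 0,"wz": 0,"claw": -0.1},
  {"tx": 0.02,"ty": 0.02,"tz": 0.05,"wx": 0,"wy": 0,"wz": 0,"claw": -0.1},
  {"tx": 0,"ty": 0,"tz": 0,"wx": 0,"wy": 0,"wz": 0,"claw": -0.1},
  {"tx": 0,"ty": 0,"tz": 0,"wx": 0,"wy": 0,"wz": 0,"claw": -0.1},
])

```text
time: 26.35
position: [464.8, 275.5, 154.3]
orientation: [179.9, -0.0, 93.2]
contact_force: [0.1, -0.1, 0.3]
width: 0.552
```

```bash
python3 look.py w13
```

```text
26.35 [464.8 275.5 154.3] [179.9  -0.   93.2] 0.552
0.97 box [246. 248. 285. 316.] col [139. 164. 176.] z 18.2 rect [427.6 225.3] [26.  51.6] 3.5
0.88 box [228. 409. 274. 431.] col [165.  186.5   0. ] z 12.7 rect [413.1  89.3] [20.4 32. ] 87.1
0.71 box [364. 412. 401. 430.] col [ 6. 11. 94.] z 8.8 rect [533.   87.8] [28.3 10.1] 15.7
0.66 box [356. 251. 394. 314.] col [223. 230. 222.] z 18.2 rect [513.1 229.9] [26.5 51.3] 3.0
```

View pics/w13.png

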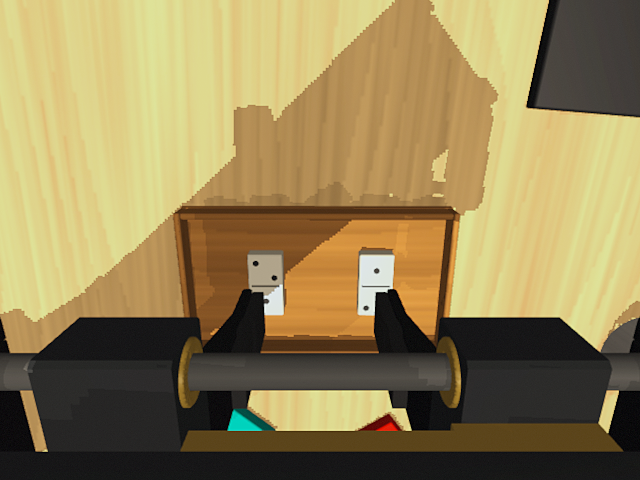

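>>> carry_out([
  {"tx": 0.0179,"ty": -0.0522,"tz": 0.002,"wx": 0,"wy": 0,"wz": -0.01,"claw": -0.1},
  {"tx": 0.0179,"ty": -0.0522,"tz": 0.002,"wx": 0,"wy": 0,"wz": -0.01,"claw": -0.1},
  {"tx": 0.0179,"ty": -0.0522,"tz": 0.002,"wx": 0,"wy": 0,"wz": -0.01,"claw": -0.1},
  {"tx": 0.0179,"ty": -0.0522,"tz": 0.002,"wx": 0,"wy": 0,"wz": -0.01,"claw": -0.1},
  {"tx": 0.0179,"ty": -0.0522,"tz": 0,"wx": 0,"wy": 0,"wz": -0.01,"claw": -0.1},
  {"tx": 0.0179,"ty": -0.0522,"tz": 0,"wx": 0,"wy": 0,"wz": -0.01,"claw": -0.1},
  {"tx": 0.0179,"ty": -0.0522,"tz": 0,"wx": 0,"wy": 0,"wz": -0.01,"claw": -0.1},
  {"tx": 0.0179,"ty": -0.0522,"tz": 0,"wx": 0,"wy": 0,"wz": -0.01,"claw": -0.1},
  {"tx": 0.0179,"ty": -0.0522,"tz": 0,"wx": 0,"wy": 0,"wz": -0.01,"claw": -0.1},
  {"tx": 0.0179,"ty": -0.0522,"tz": 0,"wx": 0,"wy": 0,"wz": -0.01,"claw": -0.1},
  {"tx": 0,"ty": 0,"tz": 0,"wx": 0,"wy": 0,"wz": 0,"claw": -0.1},
  {"tx": 0,"ty": 0,"tz": 0,"wx": 0,"wy": 0,"wz": 0,"claw": -0.1},
], newtons=20)

```text
time: 27.65
position: [606.6, -143.8, 158.5]
orientation: [-179.8, -0.0, 84.0]
contact_force: [0.5, 1.0, -0.5]
width: 0.553
```

Down, grip the fin.

>>> carry_out([
  {"tx": 0.002,"ty": 0.0015,"tz": -0.03,"wx": 0,"wy": 0,"wz": 0.002,"claw": -0.1},
  {"tx": 0,"ty": 0,"tz": -0.03,"wx": 0,"wy": 0,"wz": 0,"claw": -0.1},
  {"tx": 0,"ty": 0,"tz": -0.019,"wx": 0,"wy": 0,"wz": 0,"claw": -0.1},
  {"tx": 0,"ty": 0,"tz": 0,"wx": 0,"wy": 0,"wz": 0,"claw": 1},
  {"tx": 0,"ty": 0,"tz": 0,"wx": 0,"wy": 0,"wz": 0,"claw": 1},
  {"tx": 0,"ty": 0,"tz": 0,"wx": 0,"wy": 0,"wz": 0,"claw": 1},
  {"tx": 0,"ty": 0,"tz": 0,"wx": 0,"wy": 0,"wz": 0,"claw": 1},
  {"tx": 0,"ty": 0,"tz": 0,"wx": 0,"wy": 0,"wz": 0,"claw": 1},
  {"tx": 0,"ty": 0,"tz": 0,"wx": 0,"wy": 0,"wz": 0,"claw": 1},
  {"tx": 0,"ty": 0,"tz": 0,"wx": 0,"wy": 0,"wz": 0,"claw": 1},
], newtons=20)

```text
time: 28.65
position: [608.3, -141.3, 97.7]
orientation: [-179.9, 0.0, 84.3]
contact_force: [-8.0, 1.7, 7.0]
width: 0.137
```

>>> carry_out([
  {"tx": -0.0164,"ty": 0.0017,"tz": 0,"wx": 0,"wy": 0,"wz": 0,"claw": 1},
  {"tx": -0.0164,"ty": 0.0017,"tz": 0,"wx": 0,"wy": 0,"wz": 0,"claw": 1},
  {"tx": -0.0164,"ty": 0.0017,"tz": 0,"wx": 0,"wy": 0,"wz": 0,"claw": 1},
  {"tx": -0.0164,"ty": 0.0017,"tz": 0,"wx": 0,"wy": 0,"wz": 0,"claw": 1},
  {"tx": -0.0164,"ty": 0.0017,"tz": 0,"wx": 0,"wy": 0,"wz": 0,"claw": 1},
  {"tx": -0.0164,"ty": 0.0017,"tz": 0,"wx": 0,"wy": 0,"wz": 0,"claw": 1},
  {"tx": -0.0164,"ty": 0.0017,"tz": 0,"wx": 0,"wy": 0,"wz": 0,"claw": 1},
  {"tx": -0.006,"ty": 0.0006,"tz": 0,"wx": 0,"wy": 0,"wz": 0,"claw": 1},
  {"tx": -0.003,"ty": 0.0003,"tz": 0,"wx": 0,"wy": 0,"wz": 0,"claw": 1},
  {"tx": 0,"ty": 0,"tz": 0,"wx": 0,"wy": 0,"wz": 0,"claw": 1},
  {"tx": 0,"ty": 0,"tz": 0,"wx": 0,"wy": 0,"wz": 0,"claw": 1},
])

```text
time: 29.75
position: [510.8, -131.1, 97.7]
orientation: [180.0, 0.0, 84.3]
contact_force: [-2.1, 1.1, 7.4]
width: 0.135
```

>>> carry_out([
  {"tx": -0.003,"ty": 0.0003,"tz": 0,"wx": 0,"wy": 0,"wz": 0,"claw": 1},
  {"tx": 0,"ty": 0,"tz": 0,"wx": 0,"wy": 0,"wz": 0,"claw": 1},
  {"tx": 0,"ty": 0,"tz": 0,"wx": 0,"wy": 0,"wz": 0,"claw": 1},
  {"tx": 0,"ty": 0,"tz": 0,"wx": 0,"wy": 0,"wz": 0,"claw": 1},
])

```text
time: 30.15
position: [510.8, -131.1, 97.7]
orientation: [179.7, -0.0, 84.4]
contact_force: [12.4, -1.7, -5.9]
width: 0.135
```

>>> carry_out([
  {"tx": 0,"ty": 0,"tz": 0,"wx": 0,"wy": 0,"wz": 0,"claw": 0.2},
  {"tx": 0,"ty": 0,"tz": 0,"wx": 0,"wy": 0,"wz": 0,"claw": 0.2},
  {"tx": 0,"ty": 0,"tz": 0,"wx": 0,"wy": 0,"wz": 0,"claw": 0.2},
  {"tx": 0,"ty": 0,"tz": 0.03,"wx": 0,"wy": 0,"wz": 0,"claw": 0.2},
  {"tx": -0.02,"ty": -0.02,"tz": 0.04,"wx": 0,"wy": 0,"wz": 0,"claw": 1},
  {"tx": -0.04,"ty": -0.03,"tz": 0.03,"wx": 0,"wy": 0,"wz": 0,"claw": 1},
  {"tx": -0.04,"ty": -0.03,"tz": 0.03,"wx": 0,"wy": 0,"wz": 0,"claw": 1},
  {"tx": 0,"ty": -0.03,"tz": 0,"wx": 0,"wy": 0,"wz": 0,"claw": 1},
  {"tx": 0,"ty": 0,"tz": 0,"wx": 0,"wy": 0,"wz": 0,"claw": 1},
  {"tx": 0,"ty": 0,"tz": 0,"wx": 0,"wy": 0,"wz": 0,"claw": 1},
])

```text
time: 31.15
position: [427.7, -218.8, 200.9]
orientation: [-180.0, -0.0, 84.3]
contact_force: [1.0, 0.4, 0.7]
width: 0.018
```

```bash
python3 - <<'E'
from h import *
s=state(); print(s["time"],s["position"],s["orientation"],s["q"])
c=camera_params("wrist");p,d=grab_frame("wrist"); cv2.imwrite("pics/w14.png",p); W=cloud("wrist",d,c)
for l in ["reset_key_top","lid_grip"]:
    for k in mark_of(l,"wrist")[:3]:
        u,v=k["centre"]; print(l,round(k["p"],2),np.round([u,v]),np.round(W[int(v),int(u)],1))
    for k in cut_out(l,"wrist")[:2]:
        P=W[k["pixels"]]; z=np.nanpercentile(P[:,2],90); Q=P[P[:,2]>z-4]; print("cut",k["box"],round(z,1),cv2.minAreaRect(Q[:,:2].astype(np.float32)))
p,d=grab_frame("top"); W=cloud("top",d)
for k in mark_of("reset_key_top","top")[:3]:
    u,v=k["centre"]; print("top",k["p"],u,v,W[int(v),int(u)])
m=(W[...,2]>100)&(W[...,2]<125); m[:,:350]=0;m[:,420:]=0;m[:210]=0;m[260:]=0
print("fin",cv2.minAreaRect(W[m][:,:2].astype(np.float32)),m.sum())
p,d=grab_frame("scene"); cv2.imwrite("pics/s14.png",p)
E
```

```text
31.15 [ 427.70606132 -218.76347108  200.92257862] [-1.79967562e+02 -3.07709785e-02  8.42956428e+01] [ 47.67492651   3.16729048 -26.65772252 105.33503403   1.4724148
  71.878801    14.88893568]
reset_key_top 0.52 [314. 312.] [ 428.  -210.1  218.5]
cut [317.4, 294.2, 322.4, 329.3] 68.1 ((422.2286682128906, -290.0887451171875), (26.402223587036133, 2.419976234436035), 84.24881744384766)
lid_grip 0.64 [444.  92.] [ 508.8 -132.9  114.1]
cut [219.4, 0.3, 640.0, 344.3] 91.3 ((513.2864379882812, -170.52117919921875), (176.73849487304688, 177.29641723632812), 84.49620056152344)
fin ((510.522216796875, -130.5685577392578), (58.96371078491211, 12.023307800292969), 84.48564147949219) 169
```

View pics/w14.png

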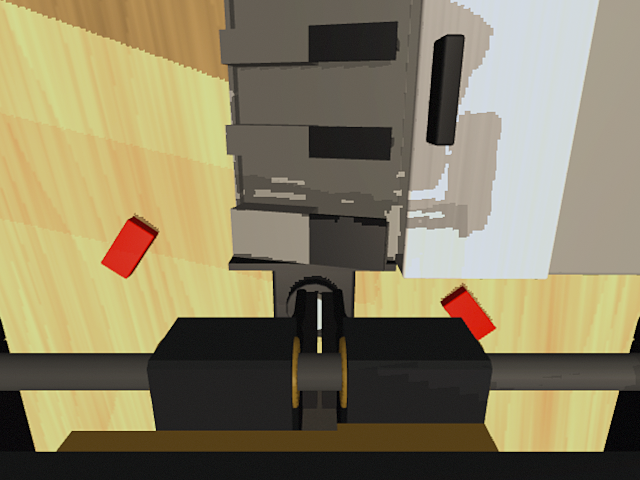

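View pics/s14.png

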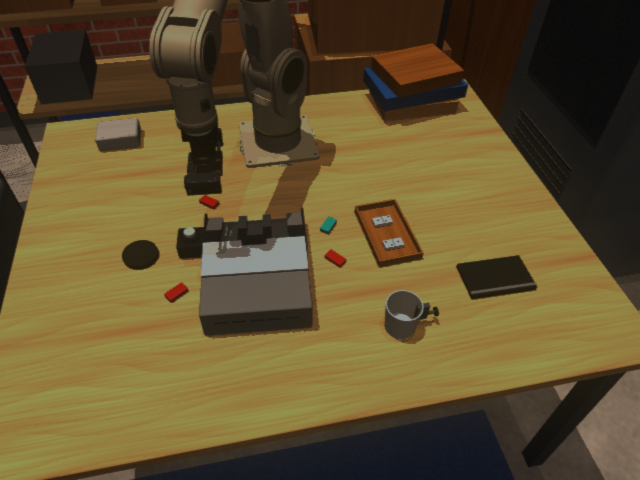

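>>> carry_out([
  {"tx": -0.01,"ty": 0.04,"tz": 0,"wx": 0,"wy": 0,"wz": 0,"claw": 1},
  {"tx": 0,"ty": 0.04,"tz": 0,"wx": 0,"wy": 0,"wz": 0,"claw": 1},
  {"tx": 0,"ty": 0,"tz": 0,"wx": 0,"wy": 0,"wz": 0,"claw": 1},
  {"tx": 0,"ty": 0,"tz": 0,"wx": 0,"wy": 0,"wz": 0,"claw": 1},
])

```text
time: 31.95
position: [420.1, -154.6, 201.4]
orientation: [180.0, 0.0, 84.4]
contact_force: [0.3, -0.0, -0.9]
width: 0.004
```

```bash
python3 - <<'E'
from h import *
s=state(); print(s["time"],s["position"],s["orientation"])
c=camera_params("wrist");p,d=grab_frame("wrist"); cv2.imwrite("pics/w15.png",p); W=cloud("wrist",d,c)
for l in ["reset_key_top"]:
    for k in mark_of(l,"wrist")[:3]:
        u,v=k["centre"]; print(l,round(k["p"],2),np.round([u,v]),np.round(W[int(v),int(u)],1))
for n in ["scene","top"]:
    p,d=grab_frame(n); W=cloud(n,d)
    R=(abs(W[...,0]-416)<45)&(abs(W[...,1]+292)<40)&(W[...,2]>20)
    m=R&(p.min(-1)>(95 if n=="scene" else 90)); print(n,m.sum(),np.nanpercentile(W[m],[10,50,90],axis=0).round(1).tolist(),cv2.minAreaRect(W[m][:,:2].astype(np.float32)) if m.sum()>5 else "")
E
```

```text
31.95 [ 420.083482   -154.60905222  201.38003008] [1.79975888e+02 3.74604835e-02 8.44261655e+01]
scene 68 [[409.2, -298.4, 63.0], [418.1, -288.9, 65.8], [426.6, -280.6, 67.8]] ((419.1637878417969, -288.5535888671875), (26.811124801635742, 25.39657974243164), 32.03104782104492)
top 0 [nan, nan, nan]
  return np.nanmean(a, axis, out=out, keepdims=keepdims)
```

View pics/w15.png

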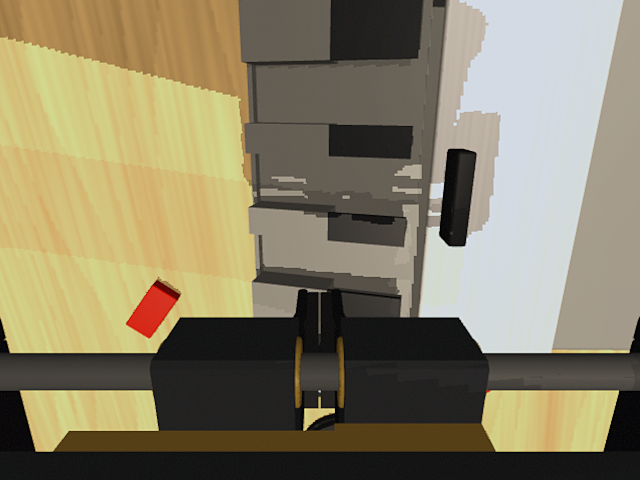

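>>> carry_out([
  {"tx": -0.001,"ty": -0.0421,"tz": -0.02,"wx": 0,"wy": 0,"wz": 0,"claw": 1},
  {"tx": 0,"ty": -0.0421,"tz": -0.02,"wx": 0,"wy": 0,"wz": 0,"claw": 1},
  {"tx": 0,"ty": -0.0421,"tz": -0.02,"wx": 0,"wy": 0,"wz": 0,"claw": 1},
  {"tx": 0,"ty": -0.0421,"tz": -0.02,"wx": 0,"wy": 0,"wz": 0,"claw": 1},
  {"tx": 0,"ty": 0,"tz": -0.04,"wx": 0,"wy": 0,"wz": 0,"claw": 1},
  {"tx": 0,"ty": 0,"tz": -0.025,"wx": 0,"wy": 0,"wz": 0,"claw": 1},
  {"tx": 0,"ty": 0,"tz": 0,"wx": 0,"wy": 0,"wz": 0,"claw": 1},
  {"tx": 0,"ty": 0,"tz": 0,"wx": 0,"wy": 0,"wz": 0,"claw": 1},
])

```text
time: 32.95
position: [419.2, -289.9, 85.6]
orientation: [-180.0, -0.0, 84.3]
contact_force: [0.1, -0.5, 0.5]
width: 0.003
```

```bash
python3 - <<'E'
from h import *
s=state(); print(s["time"],s["position"],s["contact_force"])
p,d=grab_frame("scene"); cv2.imwrite("pics/s16.png",cv2.resize(p[180:300,150:330],None,fx=4.4,fy=4.4,interpolation=cv2.INTER_CUBIC))
E
```

```text
32.95 [ 419.16877062 -289.86604786   85.55475468] [ 0.07309211 -0.46636027  0.45473004]
```

View pics/s16.png

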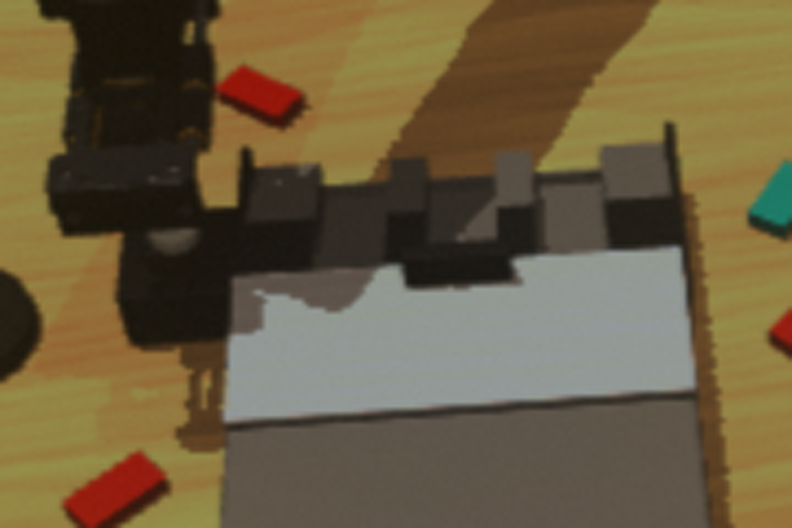

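>>> carry_out([
  {"tx": 0,"ty": 0,"tz": -0.0175,"wx": 0,"wy": 0,"wz": 0,"claw": 1},
  {"tx": 0,"ty": 0,"tz": -0.004,"wx": 0,"wy": 0,"wz": 0,"claw": 1},
  {"tx": 0,"ty": 0,"tz": -0.0035,"wx": 0,"wy": 0,"wz": 0,"claw": 1},
  {"tx": 0,"ty": 0,"tz": -0.0025,"wx": 0,"wy": 0,"wz": 0,"claw": 1},
  {"tx": 0,"ty": 0,"tz": 0,"wx": 0,"wy": 0,"wz": 0,"claw": 1},
  {"tx": 0,"ty": 0,"tz": 0,"wx": 0,"wy": 0,"wz": 0,"claw": 1},
])

```text
time: 33.6
position: [419.0, -289.5, 63.4]
orientation: [-180.0, -0.0, 84.3]
contact_force: [-2.2, 0.3, 3.1]
width: 0.002
```

>>> carry_out([
  {"tx": 0,"ty": 0,"tz": -0.0025,"wx": 0,"wy": 0,"wz": 0,"claw": 1},
  {"tx": 0,"ty": 0,"tz": -0.0015,"wx": 0,"wy": 0,"wz": 0,"claw": 1},
  {"tx": 0,"ty": 0,"tz": 0,"wx": 0,"wy": 0,"wz": 0,"claw": 1},
  {"tx": 0,"ty": 0,"tz": 0,"wx": 0,"wy": 0,"wz": 0,"claw": 1},
])

```text
time: 34.0
position: [419.3, -289.7, 61.2]
orientation: [180.0, 0.0, 84.3]
contact_force: [-7.4, 3.8, 18.3]
width: 0.012
```

>>> carry_out([
  {"tx": 0,"ty": 0,"tz": 0,"wx": 0,"wy": 0,"wz": 0,"claw": 1},
  {"tx": 0,"ty": 0,"tz": 0.02,"wx": 0,"wy": 0,"wz": 0,"claw": 1},
  {"tx": 0,"ty": 0,"tz": 0.05,"wx": 0,"wy": 0,"wz": 0,"claw": 1},
  {"tx": 0,"ty": 0,"tz": 0.05,"wx": 0,"wy": 0,"wz": 0,"claw": 1},
  {"tx": 0,"ty": -0.05,"tz": 0.05,"wx": 0,"wy": 0,"wz": 0,"claw": 1},
  {"tx": 0,"ty": -0.05,"tz": 0.03,"wx": 0,"wy": 0,"wz": 0,"claw": 1},
  {"tx": 0,"ty": -0.05,"tz": 0,"wx": 0,"wy": 0,"wz": 0,"claw": 1},
  {"tx": 0,"ty": 0,"tz": 0,"wx": 0,"wy": 0,"wz": 0,"claw": 1},
  {"tx": 0,"ty": 0,"tz": 0,"wx": 0,"wy": 0,"wz": 0,"claw": 1},
])

```text
time: 34.9
position: [419.0, -405.4, 214.7]
orientation: [180.0, -0.0, 84.3]
contact_force: [-0.5, 0.6, -0.6]
width: 0.004
```

```bash
python3 - <<'E'
from h import *
s=state(); print(s["time"],s["position"],s["contact_force"])
p,d=grab_frame("scene"); cv2.imwrite("pics/s17.png",cv2.resize(p[180:340,150:440],None,fx=2.75,fy=2.75,interpolation=cv2.INTER_CUBIC))
W=cloud("scene",d); R=(abs(W[...,0]-416)<45)&(abs(W[...,1]+292)<40)&(W[...,2]>20)
m=R&(p.min(-1)>95); print("key",m.sum(),np.nanpercentile(W[m],[10,50,90],axis=0).round(1).tolist())
p,d=grab_frame("top"); W=cloud("top",d); cv2.imwrite("pics/t17.png",p)
for k in cut_out("domino1","top"):
    P=W[k["pixels"]]; print(k["box"],np.median(P,0).round(1),np.median(p[k["pixels"]],0))
m=(W[...,2]>100)&(W[...,2]<125); m[:,:350]=0;m[:,420:]=0;m[:210]=0;m[260:]=0
print("fin",cv2.minAreaRect(W[m][:,:2].astype(np.float32)))
E
```

```text
34.9 [ 419.04892989 -405.36835935  214.66981478] [-0.45636877  0.56707406 -0.60206883]
key 0 [nan, nan, nan]
[216.4, 236.1, 237.8, 252.9] [nan nan nan] [148. 142. 140.]
[214.6, 273.6, 235.7, 289.7] [nan nan nan] [149. 142. 140.]
[456.4, 217.2, 482.0, 238.9] [nan nan nan] [ 30.  43. 142.]
[418.0, 351.1, 436.7, 370.2] [nan nan nan] [ 32.  47. 145.]
[278.6, 277.8, 302.2, 302.2] [407.4  78.9  11.3] [127. 150.  48.]
[285.7, 225.9, 306.8, 249.7] [nan nan nan] [ 32.  48. 148.]
fin ((510.6893005371094, -130.6849365234375), (60.10732650756836, 12.531915664672852), 84.54093933105469)
  return np.nanmean(a, axis, out=out, keepdims=keepdims)
```

View pics/s17.png

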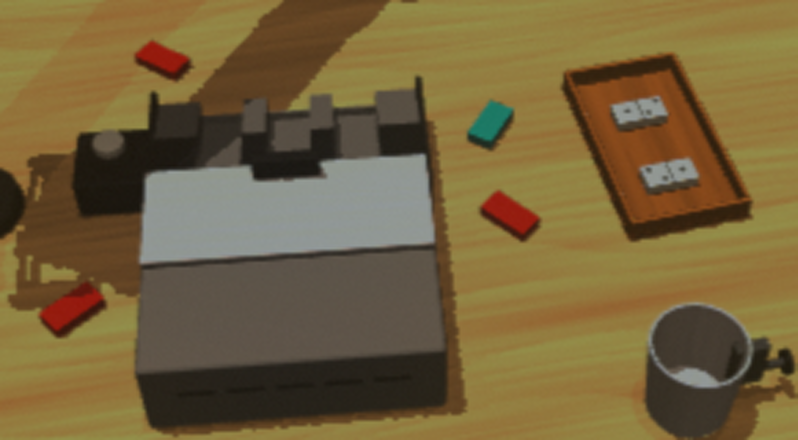

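```bash
python3 - <<'E'
from h import *
zs=[]
for i in range(3):
    p,d=grab_frame("scene"); W=cloud("scene",d)
    zs.append(np.nanmedian(W[229:234,186:193,2]))
d0=np.load("pics/scene_d.npy"); W0=cloud("scene",d0); print("key z now",zs,"start",np.nanmedian(W0[229:234,186:193,2]))
c=camera_params("wrist");p,d=grab_frame("wrist"); cv2.imwrite("pics/w17.png",p)
E
```

```text
key z now [np.float64(65.827162475756), np.float64(64.70045749950792), np.float64(65.03005388585504)] start 65.89341442603322
```

>>> carry_out([
  {"tx": 0,"ty": 0.0483,"tz": 0,"wx": 0,"wy": 0,"wz": 0,"claw": 1},
  {"tx": 0,"ty": 0.0483,"tz": 0,"wx": 0,"wy": 0,"wz": 0,"claw": 1},
  {"tx": 0,"ty": 0.0483,"tz": 0,"wx": 0,"wy": 0,"wz": 0,"claw": 1},
  {"tx": 0,"ty": 0,"tz": -0.05,"wx": 0,"wy": 0,"wz": 0,"claw": 1},
  {"tx": 0,"ty": 0,"tz": -0.05,"wx": 0,"wy": 0,"wz": 0,"claw": 1},
  {"tx": 0,"ty": 0,"tz": -0.05,"wx": 0,"wy": 0,"wz": 0,"claw": 1},
  {"tx": 0,"ty": 0,"tz": -0.02,"wx": 0,"wy": 0,"wz": 0,"claw": 1},
  {"tx": 0,"ty": 0,"tz": 0,"wx": 0,"wy": 0,"wz": 0,"claw": 1},
  {"tx": 0,"ty": 0,"tz": 0,"wx": 0,"wy": 0,"wz": 0,"claw": 1},
])

```text
time: 36.15
position: [419.6, -289.0, 80.2]
orientation: [180.0, 0.0, 84.4]
contact_force: [0.4, -0.5, 1.2]
width: 0.002
```

>>> carry_out([
  {"tx": 0,"ty": 0,"tz": -0.015,"wx": 0,"wy": 0,"wz": 0,"claw": 1},
  {"tx": 0,"ty": 0,"tz": -0.006,"wx": 0,"wy": 0,"wz": 0,"claw": 1},
  {"tx": 0,"ty": 0,"tz": -0.003,"wx": 0,"wy": 0,"wz": 0,"claw": 1},
  {"tx": 0,"ty": 0,"tz": -0.002,"wx": 0,"wy": 0,"wz": 0,"claw": 1},
  {"tx": 0,"ty": 0,"tz": 0,"wx": 0,"wy": 0,"wz": 0,"claw": 1},
  {"tx": 0,"ty": 0,"tz": 0,"wx": 0,"wy": 0,"wz": 0,"claw": 1},
])

```text
time: 36.75
position: [420.1, -289.6, 61.1]
orientation: [179.9, 0.1, 84.3]
contact_force: [-5.5, 4.5, 24.8]
width: 0.005
```

>>> carry_out([
  {"tx": 0,"ty": 0,"tz": 0.02,"wx": 0,"wy": 0,"wz": 0,"claw": 1},
  {"tx": 0,"ty": 0,"tz": 0.05,"wx": 0,"wy": 0,"wz": 0,"claw": 1},
  {"tx": 0,"ty": 0,"tz": 0.05,"wx": 0,"wy": 0,"wz": 0,"claw": 1},
  {"tx": 0,"ty": -0.05,"tz": 0.05,"wx": 0,"wy": 0,"wz": 0,"claw": 1},
  {"tx": 0,"ty": -0.05,"tz": 0.03,"wx": 0,"wy": 0,"wz": 0,"claw": 1},
  {"tx": 0,"ty": -0.05,"tz": 0,"wx": 0,"wy": 0,"wz": 0,"claw": 1},
  {"tx": 0,"ty": 0,"tz": 0,"wx": 0,"wy": 0,"wz": 0,"claw": 1},
  {"tx": 0,"ty": 0,"tz": 0,"wx": 0,"wy": 0,"wz": 0,"claw": 1},
])

```text
time: 37.55
position: [418.7, -404.7, 213.3]
orientation: [-180.0, -0.1, 84.3]
contact_force: [0.5, 0.9, 0.4]
width: 0.005
```

```bash
python3 - <<'E'
from h import *
p,d=grab_frame("scene"); W=cloud("scene",d); print("key z",np.nanmedian(W[229:234,186:193,2]))
for k in cut_out("domino1","scene"):
    P=W[k["pixels"]]; print(np.round(k["box"]),np.nanmedian(P,0).round(1),np.median(p[k["pixels"]],0))
p,d=grab_frame("top"); W=cloud("top",d)
m=(W[...,2]>100)&(W[...,2]<125); m[:,:350]=0;m[:,420:]=0;m[:210]=0;m[260:]=0
print("fin",cv2.minAreaRect(W[m][:,:2].astype(np.float32))[0], state()["position"])
cv2.imwrite("pics/t18.png",p)
E
```

```text
key z 65.60138496692312
[381. 237. 406. 250.] [519.8 229.1  15.7] [129. 136. 135.]
[322. 218. 336. 233.] [413.3  76.7  10.2] [ 98. 120.  30.]
[323. 249. 346. 264.] [532.1  70.   10.8] [ 16.  29. 148.]
[164. 284. 185. 303.] [ 564.4 -334.3   11.3] [ 14.  26. 143.]
[201. 194. 215. 212.] [ 258.9 -236.2   10.5] [ 13.  27. 146.]
[369. 214. 392. 230.] [432.1 224.3  15.4] [122. 130. 134.]
fin (510.8231201171875, -130.13648986816406) [ 419.55991144 -402.97553557  213.75531298]
```

View pics/t18.png

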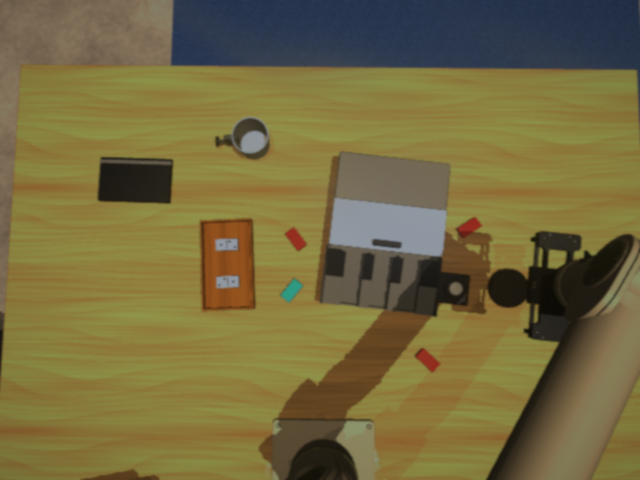

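The top view shows two dominoes flat in the tray at (227,244) and (227,282), the lid shut with its fin at (386,243), all three chutes empty and the bystanders where they were. I am handing the job in.

```bash
python3 -c "
from rig import *
print(close_job())"
```

```text
the job is handed in; nothing more can be done
None
```

The feeder is cleared and the job is handed in after about 38 s. No verdict was reported.

- **Dominoes:** This start had two, in the middle and right chutes; the left chute was empty. I slid the lid back to its stop, pushed each domino up into the hopper, and lifted it into the tray. The last images show both flat on the tray floor and well apart, with their tops at 18 mm as they should be.
- **Lid:** It is shut against its stop, where I felt about 12 N. The top camera puts the fin at x = 510.8 mm, against about 510.5 mm expected for shut.
- **Reset key:** I pressed it twice. After the first press I could not rule out from the camera's key height that it had stopped just short of the click. The second press halted at the same height, z = 61 mm, under about 25 N, so it was fully down. It is back up at its starting height, about 65.6 mm against 65.9 mm at the start.
- **Checks that disagreed:** The first camera estimates of the feeder's position differed by up to about 7 mm, which the lid stop and the chute profile settled. Two camera checks on the key gave no reading, so its height comes from the scene camera alone.
- **Bystanders:** The game case, coasters and cup holder look unmoved in the top view, and the robot ended clear of everything.

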